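# Set out the blood-film caddy from tallest to shortest

## Task

Set out the blood-film caddy: stand the buffer bottle, the stain bottle, the oil vial and the slide box in it in one row from tallest to shortest, each seated right down in the place made for its size (widest collar at the tall end, flat bay at the short end), and do not let the bottles or the vial tip over. The slide box is in the middle of a pile: lift the lancet box off it, take the slide box out, and put the lancet box back squarely on the middle of the pink kit box, which stays where it is. Let go of everything at the end.

Things in the scene. Friction and masses are not known exactly. Their poses are not given: they have to be found in the camera images.
- buffer_bottle_c (a point): The tallest item: round white bottle, blue cap, blue label band; 62 mm across, 135 mm high, 0.25 kg, loose and upright. Cap 41 mm across (top 18 mm); the straight body reaches up to 85 mm. The point is its centre, 67 mm above its underside; z is up.
- stain_bottle_c (a point): Second tallest: round dark brown bottle, black cap, purple label band; 48 mm across, 104 mm high, 0.14 kg, loose and upright. Cap 31 mm across (top 17 mm); the straight body reaches up to 60 mm. The point is its centre, 52 mm above its underside; z is up.
- oil_vial_c (a point): Third: small white vial with a green cap; 24 mm across, 45 mm high, 0.03 kg, loose and upright. Cap 21 mm across (top 14 mm), the widest part above 25 mm. The point is its centre, 22.5 mm above its underside; z is up.
- slide_box_c (a point): The shortest item: closed white and yellow slide box, 58 (its x) x 80 (its y) x 30 mm high, 0.19 kg, loose; at the start it is the middle of the pile, on the kit box and under the lancet box. The point is its centre, 15 mm above its underside; z is up.
- lancet_box_c (a point): Small white and teal lancet box, 45 (its x) x 62 (its y) x 38 mm high, 0.07 kg, loose; at the start on top of the pile. The point is its centre, 19 mm above its underside; z is up.
- kit_box_c (a point): Pink and white kit box, the bottom of the pile, 65 (its x) x 120 (its y) x 55 mm high, 0.45 kg, standing loose on the worktop. The point is its centre, 27.5 mm above its underside; z is up.
- wide_collar: Place for the buffer bottle, at the tall end of the caddy. The caddy is a fixed grey base plate 92 x 318 mm, 5 mm thick, with four white places in one row along its long axis: wide, middle and narrow collar, then the flat bay; 75, 70 and 72 mm between their centres. This collar: bore 72 mm, 40 mm high, wall 4 mm. Origin: on its axis, at the floor inside (5 mm above the worktop); its y axis runs along the row, away from the other places; z is up.
- middle_collar: Place for the stain bottle: white collar, second in the row, bore 58 mm, 30 mm high, wall 4 mm. Origin: on its axis at the floor inside (5 mm above the worktop); y axis along the row, towards the wide collar.
- narrow_collar: Place for the oil vial: small white collar, third in the row, bore 34 mm, 16 mm high, wall 4 mm. Origin: on its axis at the floor inside (5 mm above the worktop); y axis along the row, towards the wide collar.
- slide_bay: Place for the slide box, at the short end of the caddy: flat bay within a white rim 8 mm high and 4 mm thick, inside 68 (its x, across the row) x 92 mm (its y, along the row). The box lies flat in it, its long side along the row, either way round. Origin: centre of the floor inside (5 mm above the worktop); z is up.

How it is judged:
At the end, for the whole second after the job is handed in: Bottles and vial upright in their collars, within 9 mm of the axis and 5 mm of the floor; slide box flat in its bay within 10 mm; lancet box flat on the kit box, centred within 15 mm and square within 15 degrees either way round; kit box within 25 mm of its start; all at rest (horizontal distance between buffer_bottle_c and wide_collar below 0.009 m and z of buffer_bottle_c in the frame of wide_collar below 0.073 m and angle between each of buffer_bottle_c, stain_bottle_c's own z axis and vertical below 0.12 rad and horizontal distance between stain_bottle_c and middle_collar below 0.009 m and z of stain_bottle_c in the frame of middle_collar below 0.058 m and horizontal distance between oil_vial_c and narrow_collar below 0.009 m and z of oil_vial_c in the frame of narrow_collar below 0.0275 m and angle between oil_vial_c's own z axis and vertical below 0.25 rad and horizontal distance between slide_box_c and slide_bay below 0.01 m and z of slide_box_c in the frame of slide_bay below 0.019 m and angle between slide_box_c's own z axis and vertical below 0.06 rad and horizontal distance between lancet_box_c and kit_box_c below 0.015 m and z of lancet_box_c in the frame of kit_box_c between 0.0425 and 0.0505 m and angle between the y axis of lancet_box_c and the y axis of kit_box_c, either way round below 0.26 rad and angle between lancet_box_c's own z axis and vertical below 0.08 rad and distance of kit_box_c from where it was at the start of the episode below 0.025 m and linear speed of each of buffer_bottle, stain_bottle, oil_vial, slide_box, lancet_box below 0.02 m/s); the robot touches nothing.
It fails at once if the buffer bottle tips over (angle between buffer_bottle_c's own z axis and vertical above 0.7 rad).
It fails at once if the stain bottle tips over (angle between stain_bottle_c's own z axis and vertical above 0.7 rad).
It fails at once if the oil vial tips over (angle between oil_vial_c's own z axis and vertical above 0.7 rad).
It also fails if it takes over 150 s, if anything falls off the work surface, if the arm or the gripper's body presses on something with over 40 N, if the wrist force passes 120 N, or if a joint passes its speed limit or range.

## Robot

A 7-joint arm with a two-finger parallel gripper is mounted at the origin on a cart in front of the work surface, level with it; the furniture and walls round the work are solid. World frame = base frame: x ahead of the robot, y to its left, z up, the work surface at z = 0. Lengths are in m, angles in rad, forces in N, time in s.
With the tool pointing down it reaches from about 0.4 to 0.9 m from the base axis. Payload 5.5 kg.
Tool frame: the origin (TCP) lies midway between the tips of the shut fingers; the grasp point (between the pads) lies 19 mm behind it; z points along the fingers, x is the direction in which the jaws open and shut, and the axes are right-handed (so a half turn about z gives the same grasp; the last joint's range is limited). The gripper opens to 92 mm and grips with 3 to 60 N. Pads are 19 mm wide; open, the fingers measure 130 mm over their backs; the gripper's body (75 mm by 190 mm) begins 47 mm behind the grasp point.
Start: joints at [-0.885, 0.501, -0.427, 1.55, 0.221, 1.138, -0.21], TCP at [0.267, 0.593, 0.227] pointing down, gripper open.
Joint ranges: [-2.88, 2.88], [-0.31, 2.03], [-1.54, 1.56], [0.2, 2.42], [-1.41, 4.55], [0.19, 2.02], [-2.57, 2.57]. Speed limits (rad/s): [2.57, 2.57, 3.14, 3.14, 3.14, 3.14, 3.14].

## Interface

Orientations are given as a unit quaternion [w, x, y, z].
In Python, from workcell import * gives the robot as it stands. The module is installed in compiled form; this text tells all that it offers.
- The arm moves only by the shell command python3 -m inch 'ROWS'. ROWS is JSON, a list of rows, each a list of 5 numbers: the shift along the tool's x, y, z in m, then the turn about the tool's z in rad, then the closure, from 0 (fully open) to 1 (shut). In form: [[dx, dy, dz, turn, grip], ...]. A call has 1 to 10 rows; each row shifts and turns the commanded pose from where the row before left it, along the tool's axes as they then stand; what a row does not reach is not made up. A row lasts 1/8 s, in which the tool goes at most 62.5 mm and 10.7 degrees, less where a joint would pass 70% of its speed; a pose out of reach is approached as far as the arm can. A call with a gripper value outside its range is refused whole. The fingers move at their own pace and stop on an object; the grip force is fixed at half the most. Time passes only in rows, so rows that do not move let the fingers close. It gives the time, the measured TCP pose, the force and the opening at its end, in the units of the state.
- state(): the state, without advancing time (a new reading comes with each control period).
- read_camera(name): name is "scene" or "top"; returns a dict with "frame" (400x640x3 uint8, blue, green, red), "fx", "fy", "cx", "cy" (pixels), "k1" (the pictures are not rectified: a ray, as slopes to the right and down, at radius r is drawn at 1 + k1 r^2 times it, then the intrinsics apply), "origin" and "orientation" of the camera in the world. Camera axes: x right, y down, z forward; pixel columns grow to the right and rows downward; lengths in m; the calibration is good to about 2 mm. A picture is of the moment at which its call begins. There is no depth.
- hand_in(): hands the job in, once; it reports no verdict.
Trained networks look in the newest picture that a camera, given by its name, has taken for a name from the list of things; names that differ only in an ending like _2 or _b are one class to them, and where a whole thing is asked for, a point or a joint stands for the part that bears it (a point fixed in the world has none). Each returns a list of dicts, best first, with "score" (0 to 1); they miss things now and then, are a little off and sometimes report something else, mostly with a low value. They report only what shows in the picture. A call takes as long as a camera call.
- find_in(target, camera): "xyz" ([x, y, z] in m, in world coordinates, good to about 4 mm: the middle of the surface that is visible of it).
The state is a dict: "clock": time; "qpos": joint angles; "qd": joint speeds; "effort": joint torques, N m; "eef_pos": TCP position; "tool_rot": TCP orientation; "contact_force": force on the tool from outside, world axes, zero at the start; "wrist_torque": the same for the moment, N m; "finger_gap": finger opening in m.
Only numpy, scipy, OpenCV 4.12 (cv2) and the standard library are available. Lean on these libraries where they do the work, as an engineer would, in place of code of your own. Each camera call takes 0.05 s, during which the arm holds its last target.

## Working session

There is one attempt and no reset: what is moved stays moved. The work goes in short steps, Python scripts to look and compute and a shell command to move; the robot and the scene stay as the last step left them, time stands still between calls to the robot, and variables do not carry over. Pictures are saved under pics/ and viewed, and the job is handed in when it is done.

```bash
mkdir -p pics
cat > h.py <<'E'
from workcell import *
import numpy as np, cv2
from scipy.spatial.transform import Rotation as R
def shot(n,f):
    c=read_camera(n); cv2.imwrite('pics/'+f,c['frame']); return c
def rot(q): return R.from_quat([q[1],q[2],q[3],q[0]]).as_matrix()
def proj(c,p):
    p=np.atleast_2d(p); d=(p-np.array(c['origin']))@rot(c['orientation'])
    s=d[:,:2]/d[:,2:]; r2=(s**2).sum(1,keepdims=True); s=s*(1+c['k1']*r2)
    return s*[c['fx'],c['fy']]+[c['cx'],c['cy']]
def unproj(c,uv,z):
    uv=np.atleast_2d(np.array(uv,float)); K=np.array([[c['fx'],0,c['cx']],[0,c['fy'],c['cy']],[0,0,1]])
    t=(uv-[c['cx'],c['cy']])/[c['fx'],c['fy']]; s=t.copy()
    for _ in range(20): s=t/(1+c['k1']*(s**2).sum(1,keepdims=True))
    d=np.c_[s,np.ones(len(s))]@rot(c['orientation']).T; o=np.array(c['origin'])
    return o+d*((z-o[2])/d[:,2])[:,None]
E
python3 - <<'E'
from h import *
for n in ['scene','top']:
    c=shot(n,n+'0.png'); print(n,{k:np.round(v,3) for k,v in c.items() if k!='frame'})
    for t in ['buffer_bottle_c','stain_bottle_c','oil_vial_c','slide_box_c','lancet_box_c','kit_box_c','wide_collar','middle_collar','narrow_collar','slide_bay']:
        print(t,[(np.round(d['xyz'],3).tolist(),round(d['score'],2)) for d in find_in(t,n)][:2])
s=state();print({k:np.round(v,3) for k,v in s.items()})
E
```

```text
scene {'fx': np.float64(387.771), 'fy': np.float64(387.771), 'cx': np.float64(321.309), 'cy': np.float64(194.474), 'k1': np.float64(-0.028), 'origin': array([ 0.096, -0.576,  0.976]), 'orientation': array([-0.326,  0.904, -0.257,  0.101])}
buffer_bottle_c [([0.416, -0.138, 0.094], 0.76)]
stain_bottle_c [([0.41, -0.376, 0.071], 0.71)]
oil_vial_c [([0.433, 0.028, 0.027], 0.41), ([0.528, 0.068, 0.127], 0.18)]
slide_box_c [([0.508, 0.051, 0.077], 0.74)]
lancet_box_c [([0.528, 0.071, 0.123], 0.59)]
kit_box_c [([0.523, 0.025, 0.042], 0.91), ([0.526, 0.068, 0.122], 0.39)]
wide_collar [([0.476, 0.42, 0.031], 0.78)]
middle_collar [([0.506, 0.348, 0.018], 0.56)]
narrow_collar []
slide_bay [([0.547, 0.222, 0.004], 0.75)]
top {'fx': np.float64(514.808), 'fy': np.float64(514.808), 'cx': np.float64(319.566), 'cy': np.float64(193.914), 'k1': np.float64(-0.172), 'origin': array([0.434, 0.015, 1.618]), 'orientation': array([ 0.012, -0.706,  0.708, -0.021])}
buffer_bottle_c [([0.427, -0.115, 0.096], 0.7)]
stain_bottle_c [([0.422, -0.36, 0.072], 0.6)]
oil_vial_c [([0.436, 0.038, 0.044], 0.45)]
slide_bo
[... 175 characters left out ...]
ollar [([0.502, 0.345, 0.009], 0.76), ([0.534, 0.084, 0.122], 0.59)]
narrow_collar [([0.532, 0.275, 0.012], 0.51)]
slide_bay [([0.554, 0.21, 0.004], 0.97), ([0.476, 0.416, 0.006], 0.28)]
{'clock': np.float64(1.1), 'qpos': array([-0.885,  0.501, -0.427,  1.55 ,  0.221,  1.138, -0.21 ]), 'qd': array([-0.001,  0.001,  0.002, -0.   , -0.001,  0.001,  0.001]), 'effort': array([-0.0000e+00, -5.6646e+01, -5.8110e+00, -2.7951e+01, -6.6000e-02,
        2.1000e-02,  0.0000e+00]), 'eef_pos': array([0.267, 0.593, 0.227]), 'tool_rot': array([-0.   ,  0.84 ,  0.543, -0.   ]), 'contact_force': array([-1.105, -0.304, -0.225]), 'wrist_torque': array([ 0.012, -0.001,  0.006]), 'finger_gap': np.float64(0.092)}
```

View pics/scene0.png

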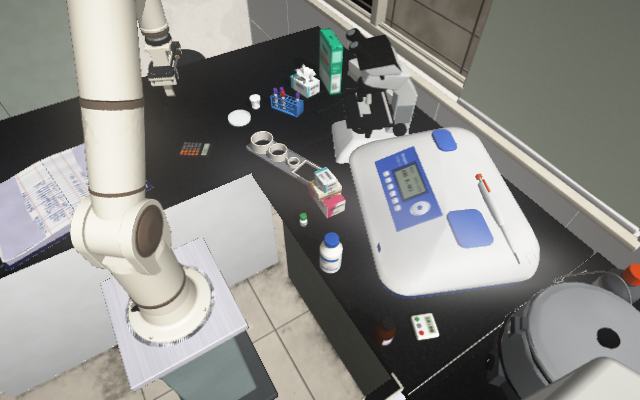

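View pics/top0.png

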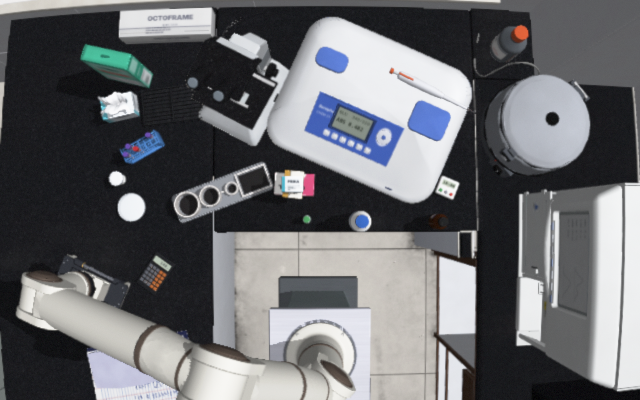

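Run:
```python
from h import *
c=shot('top','t1.png'); f=c['frame']
cv2.imwrite('pics/t1a.png',cv2.resize(f[145:240,165:325],None,fx=5,fy=5,interpolation=cv2.INTER_CUBIC))
cv2.imwrite('pics/t1b.png',cv2.resize(f[155:245,290:470],None,fx=4.4,fy=4.4,interpolation=cv2.INTER_CUBIC))
c=shot('scene','s1.png'); f=c['frame']
cv2.imwrite('pics/s1a.png',cv2.resize(f[120:280,235:365],None,fx=3.7,fy=3.7,interpolation=cv2.INTER_CUBIC))
```

```text
(no output)
```

View pics/t1a.png

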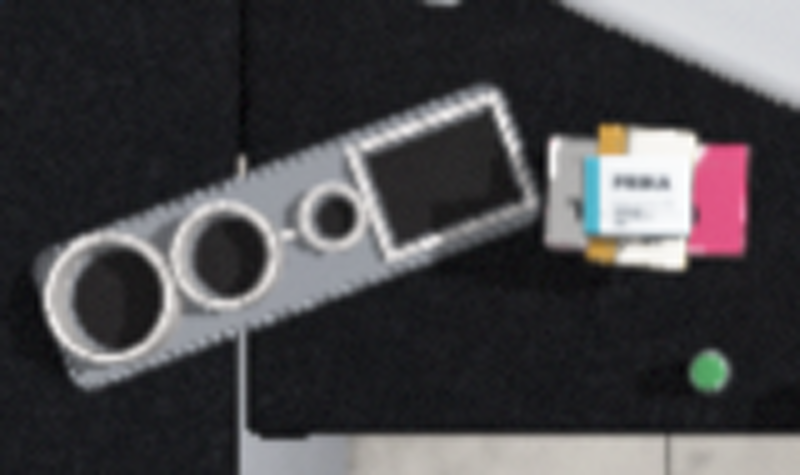

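View pics/t1b.png

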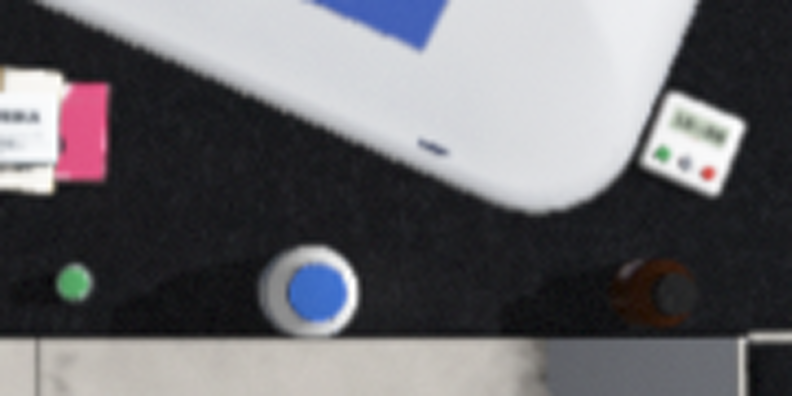

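View pics/s1a.png

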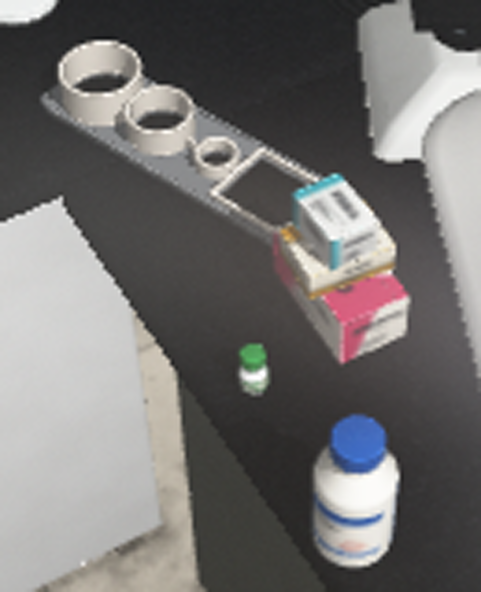

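Run:
```python
from h import *
c=read_camera('top'); f=c['frame']
def U(pts,s,o,z):
    p=(np.array(pts,float)+.5)/s-.5+np.array(o); return unproj(c,p,z)[:,:2]
a=(5,(165,145)); b=(4.4,(290,155))
W=U([(108,297)],*a,.045)[0];M=U([(223,255)],*a,.035)[0];N=U([(331,215)],*a,.021)[0]
B=U([(345,150),(497,92),(540,208),(388,258)],*a,.013); 
print('W',W,'M',M,'N',N,'B',B.mean(0),B)
# fit row
P=np.array([W,M,N,B.mean(0)]); t=np.array([0,75,145,217.])/1000
k=t-t.mean(); pc=P.mean(0); d=k@(P-pc); d/=np.linalg.norm(d); print('dir',d,np.degrees(np.arctan2(d[1],d[0])))
fit=pc+k[:,None]*d; print(fit.round(4).tolist(), (P-fit).round(4).tolist())
for n,p,z,g in [('vial',(710,371),.045,a),('buf',(318,292),.135,b),('stain',(675,293),.104,b)]: print(n,U([p],*g,z))
for n,p,z in [('lan',[(588,157),(690,157),(690,237),(586,235)],.123),('sl',[(598,124),(697,133),(686,268),(586,260)],.085),('kit',[(548,136),(748,146),(745,255),(546,247)],.055)]:
    q=U(p,*a,z); e=(q[1]+q[2]-q[0]-q[3]); print(n,q.mean(0),np.linalg.norm(q-np.roll(q,1,0),axis=1),np.degrees(np.arctan2(e[1],e[0])))
print('edge',U([(300,432),(780,432)],*a,0),'analyzer',U([(565,0),(800,105)],*a,.1),U([(520,210),(200,80)],*b,.1))
hsv=cv2.cvtColor(f,cv2.COLOR_BGR2HSV)
def seg(lo,hi,box,z,n):
    m=cv2.inRange(hsv,lo,hi); r=np.zeros_like(m); x0,y0,x1,y1=box; r[y0:y1,x0:x1]=m[y0:y1,x0:x1]
    ys,xs=np.nonzero(r); print(n,len(xs),xs.mean(),ys.mean(),unproj(c,[(xs.mean(),ys.mean())],z))
seg((50,80,60),(75,255,255),(295,205,320,230),.045,'vial')
seg((100,120,80),(125,255,255),(345,205,375,232),.135,'buf')
c=read_camera('scene'); f=c['frame'];hsv=cv2.cvtColor(f,cv2.COLOR_BGR2HSV)
seg((50,80,60),(75,255,255),(295,205,310,223),.038,'vial')
seg((100,120,80),(125,255,255),(318,230,345,250),.126,'buf')
for n,p,z in [('W',(100,68),.045),('M',(160,107),.035),('N',(216,149),.021)]:
    print(n,unproj(c,[((p[0]+.5)/3.7-.5+235,(p[1]+.5)/3.7-.5+120)],z))
```

```text
W [0.47670345 0.40769161] M [0.50295876 0.3378386 ] N [0.52842734 0.27271034] B [0.55263002 0.20394215] [[0.56974132 0.26543694]
 [0.60592782 0.16983669]
 [0.53298457 0.14259387]
 [0.50186635 0.23790111]]
dir [ 0.35064543 -0.93650829] -69.47320219538476
[[0.4769, 0.4079], [0.5032, 0.3376], [0.5277, 0.2721], [0.553, 0.2046]] [[-0.0002, -0.0002], [-0.0002, 0.0002], [0.0007, 0.0006], [-0.0003, -0.0007]]
vial [[0.43107631 0.03600025]]
buf [[ 0.42447709 -0.12464991]]
stain [[ 0.42228464 -0.37053234]]
lan [0.53278569 0.07644494] [0.04552613 0.05945735 0.04666781 0.06053815] -90.67073097838151
sl [0.53549166 0.07607683] [0.08168597 0.05946986 0.08100605 0.05984595] -95.00529001972355
kit [0.53761733 0.07426195] [0.06775646 0.12211059 0.06649956 0.12116301] -92.70174118612503
edge [[ 0.39273121  0.29529157]
 [ 0.39260726 -0.00727316]] analyzer [[ 0.65144236  0.12122436]
 [ 0.58845321 -0.01825118]] [[ 0.47894857 -0.26530219]
 [ 0.56702378 -0.04919004]]
vial 32 306.1875 219.03125 [[0.43037294 0.03726104 0.045     ]]
buf 127 361.5826771653543 221.0708661417323 [[ 0.42421065 -0.12376949  0.135     ]]
vial 41 302.8780487804878 215.8780487804878 [[0.43226094 0.03918372 0.038     ]]
buf 185 331.25405405405405 239.38378378378377 [[ 0.42532735 -0.12308395  0.126     ]]
W [[0.47857305 0.40915346 0.045     ]]
M [[0.50682229 0.34097045 0.035     ]]
N [[0.53109026 0.27706028 0.021     ]]
```

Run:
```python
from h import *
t=read_camera('top'); s=read_camera('scene')
for a,b in [((388.3,188.6),(379,247)),((430,121),(471,228)),((332,60),(445,140)),((385,165),(391,257))]:
    o1=np.array(t['origin']);o2=np.array(s['origin'])
    d1=unproj(t,[a],0)[0]-o1;d2=unproj(s,[b],0)[0]-o2
    k=np.linalg.lstsq(np.c_[d1,-d2],o2-o1,rcond=None)[0]
    print(o1+d1*k[0],o2+d2*k[1])
```

```text
[ 0.51871127 -0.2040982   0.12124446] [ 0.51993827 -0.20502666  0.12144988]
[ 0.70462637 -0.3132615   0.20131607] [ 0.70666992 -0.31541033  0.20220417]
[ 0.88046282 -0.03822815  0.19487301] [ 0.88349031 -0.04113999  0.19593157]
[ 0.59961157 -0.21072271  0.00937807] [ 0.58594099 -0.20030634  0.0065085 ]
```

Run:
```python
from h import *
c=shot('top','t2.png'); f=c['frame']
cv2.imwrite('pics/t2a.png',cv2.resize(f[10:210,170:330],None,fx=3,fy=3,interpolation=cv2.INTER_CUBIC))
c=shot('scene','s2.png'); f=c['frame']
cv2.imwrite('pics/s2a.png',cv2.resize(f[25:195,230:430],None,fx=3.5,fy=3.5,interpolation=cv2.INTER_CUBIC))
```

```text
(no output)
```

View pics/t2a.png

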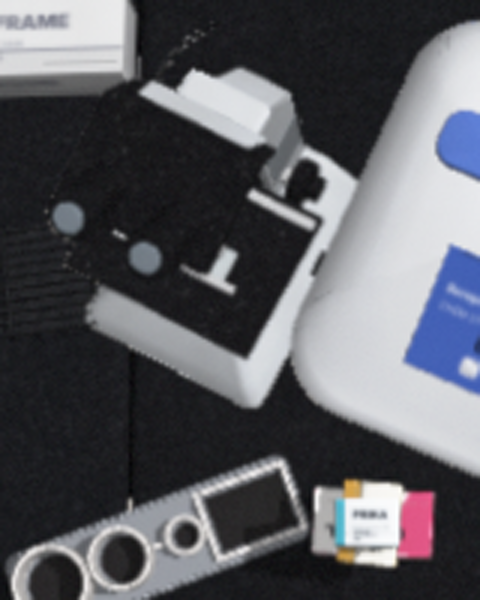

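View pics/s2a.png

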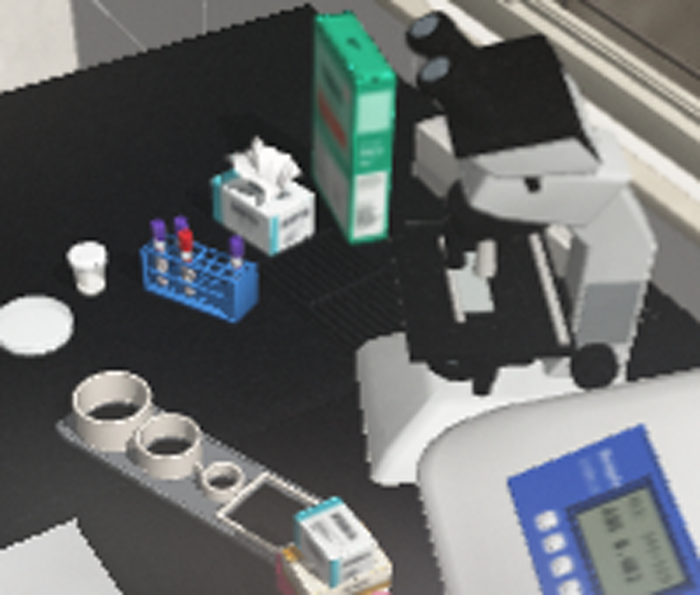

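```bash
cat >> h.py <<'E'
def go(x,y,z,yaw):
    s=state(); Rm=rot(s['tool_rot']); cy=np.degrees(np.arctan2(Rm[1,0],Rm[0,0]))
    t=(cy-yaw+180)%360-180
    a=np.radians(yaw); d=np.array([x,y,z])-s['eef_pos']
    tx=np.array([np.cos(a),np.sin(a)]);ty=np.array([np.sin(a),-np.cos(a)])
    print('yaw',round(cy,2),'turn',round(np.radians(t),4),'then dx,dy,dz',(d[:2]@tx).round(4),(d[:2]@ty).round(4),(-d[2]).round(4),'pos',np.round(s['eef_pos'],4),'clk',s['clock'],'gap',s['finger_gap'],'F',np.round(s['contact_force'],1),'zt',Rm[:,2].round(3),'q7',np.round(s['qpos'][6],2))
E
python3 -m inch '[[0,0,-0.01,-0.14,0],[0,0,-0.01,-0.14,0],[0,0,-0.01,-0.144,0],[-0.05,0.015,0,0,0],[-0.05,0.015,0,0,0],[-0.05,0.015,0,0,0],[-0.05,0.015,0,0,0],[-0.05,0.015,0,0,0],[-0.05,0.015,0,0,0],[-0.05,0.015,0,0,0]]'
python3 -c "
from h import *
go(.431,.038,.1,90)"
```

```text
clock: 2.75
eef_pos: [0.3726, 0.2413, 0.2571]
tool_rot: [0.0, 0.707, 0.708, 0.001]
contact_force: [0.9, 0.7, 0.5]
finger_gap: 0.0917
yaw 90.07 turn 0.0012 then dx,dy,dz -0.2033 0.0584 0.1571 pos [0.3726 0.2413 0.2571] clk 2.75 gap 0.09173575937959842 F [0.9 0.7 0.5] zt [ 0.001  0.    -1.   ] q7 0.9
```

```bash
python3 -m inch '[[-0.05,0.015,0.02,0,0.3],[-0.05,0.015,0.02,0,0.3],[-0.05,0.015,0.02,0,0.3],[-0.05,0.013,0.02,0,0.3],[-0.003,0,0.02,0,0.3],[0,0,0.02,0,0.3],[0,0,0,0,0.3]]'
python3 -c "
from h import *
go(.431,.038,.02,90)
c=shot('scene','s3.png');f=c['frame'];cv2.imwrite('pics/s3a.png',cv2.resize(f[150:250,250:370],None,fx=5,fy=5,interpolation=cv2.INTER_CUBIC))
"
```

```text
clock: 3.62
eef_pos: [0.4292, 0.0398, 0.1358]
tool_rot: [-0.001, 0.707, 0.707, -0.001]
contact_force: [-0.3, 0.3, 0.5]
finger_gap: 0.0643
yaw 90.06 turn 0.0011 then dx,dy,dz -0.0018 0.0018 0.1158 pos [0.4292 0.0398 0.1358] clk 3.625 gap 0.06426868269984329 F [-0.3  0.3  0.5] zt [-0.003 -0.    -1.   ] q7 1.36
```

View pics/s3a.png

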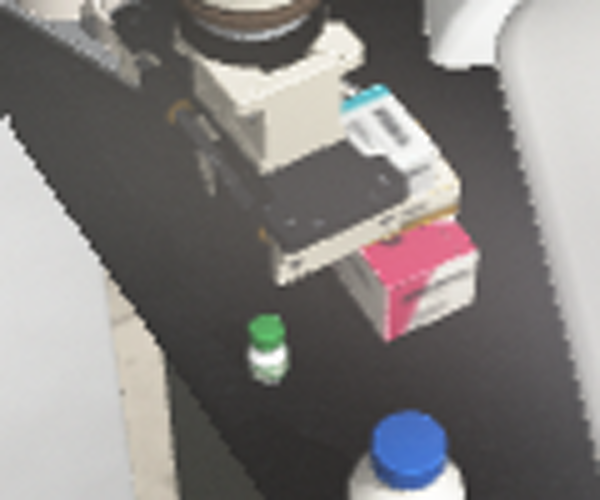

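```bash
python3 -m inch '[[-0.0015,0.0015,0.03,0,0.4],[0,0,0.03,0,0.4],[0,0,0.03,0,0.4],[0,0,0.026,0,0.4],[0,0,0,0,0.4],[0,0,0,0,0.7],[0,0,0,0,0.8],[0,0,0,0,0.9],[0,0,0,0,0.9],[0,0,0,0,0.9]]'
python3 -c "
from h import *
go(.431,.038,.02,90)
"
```

```text
clock: 4.92
eef_pos: [0.4324, 0.0385, 0.0212]
tool_rot: [0.0, 0.707, 0.708, 0.0]
contact_force: [-1.2, -0.2, 7.0]
finger_gap: 0.0205
yaw 90.06 turn 0.0011 then dx,dy,dz -0.0005 -0.0014 0.0012 pos [0.4324 0.0385 0.0212] clk 4.925 gap 0.02054347648937034 F [-1.2 -0.2  7. ] zt [ 0.001  0.    -1.   ] q7 1.28
```

```bash
python3 -m inch '[[0,0,-0.02,0,0.9],[0,0,-0.04,0,0.9],[0,0,-0.05,0,0.9],[0.04,0.005,-0.02,0,0.9],[0.04,0.01,0,0,0.9],[0.04,0.02,0,0,0.9],[0.04,0.02,0,0,0.9],[0.04,0.02,0,0,0.9],[0.035,0.02,0,0,0.9],[0,0,0,0,0.9]]'
python3 -c "
from h import *
go(.5285,.2735,.03,90)
c=shot('scene','s4.png');f=c['frame'];cv2.imwrite('pics/s4a.png',cv2.resize(f[80:220,220:380],None,fx=4,fy=4,interpolation=cv2.INTER_CUBIC))
print(find_in('oil_vial_c','scene'))
"
```

```text
clock: 6.18
eef_pos: [0.5266, 0.2772, 0.1503]
tool_rot: [-0.001, 0.705, 0.709, 0.001]
contact_force: [-0.3, -0.6, 0.0]
finger_gap: 0.0205
yaw 90.29 turn 0.005 then dx,dy,dz -0.0037 0.0019 0.1203 pos [0.5266 0.2772 0.1503] clk 6.175 gap 0.020478281124597545 F [-0.3 -0.6  0. ] zt [-0.     0.002 -1.   ] q7 0.92
[{'xyz': [0.5184, 0.2683, 0.1451], 'score': 0.59}, {'xyz': [0.5069, 0.3457, 0.0219], 'score': 0.2}]
```

View pics/s4a.png

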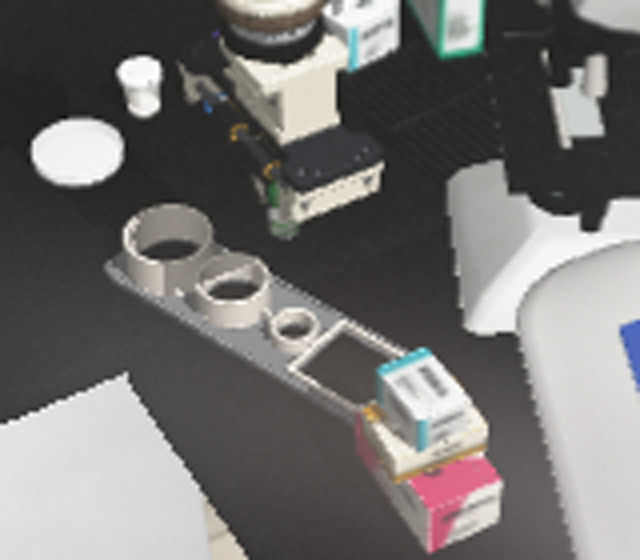

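```bash
python3 -m inch '[[-0.0035,0.002,0.03,0,0.9],[0,0,0.03,0,0.9],[0,0,0.03,0,0.9],[0,0,0.015,0,0.9],[0,0,0,0,0.9],[0,0,0,0,0.9]]'
python3 -c "
from h import *
go(.5285,.2735,.027,90)
c=shot('scene','s5.png');f=c['frame'];cv2.imwrite('pics/s5a.png',cv2.resize(f[120:190,240:340],None,fx=6,fy=6,interpolation=cv2.INTER_CUBIC))
"
```

```text
clock: 7.02
eef_pos: [0.5293, 0.2702, 0.0468]
tool_rot: [0.0, 0.707, 0.707, 0.001]
contact_force: [-0.2, 0.4, 0.5]
finger_gap: 0.0204
yaw 90.05 turn 0.0008 then dx,dy,dz 0.0033 -0.0008 0.0198 pos [0.5293 0.2702 0.0468] clk 7.025 gap 0.0204240005676533 F [-0.2  0.4  0.5] zt [ 0.001  0.001 -1.   ] q7 0.88
```

View pics/s5a.png

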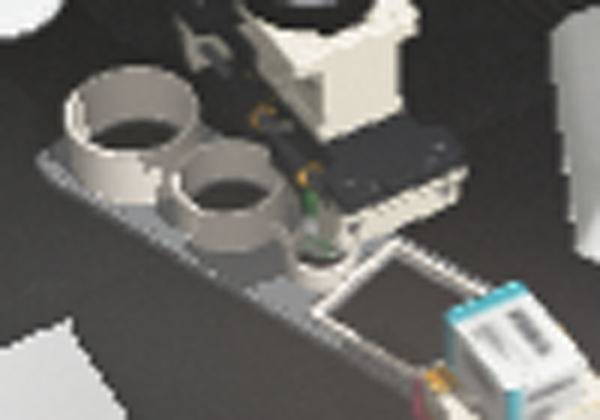

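```bash
python3 -m inch '[[0.002,0,0.005,0,0.9],[0,0,0.007,0,0.9],[0,0,0.007,0,0.9],[0,0,0,0,0.9],[0,0,0,0,0.9]]'
python3 -c "
from h import *
go(.5285,.2735,.027,90)
"
```

```text
clock: 7.7
eef_pos: [0.5283, 0.272, 0.0263]
tool_rot: [-0.0, 0.707, 0.708, -0.0]
contact_force: [0.0, 0.1, 0.6]
finger_gap: 0.0208
yaw 90.08 turn 0.0013 then dx,dy,dz 0.0015 0.0002 -0.0007 pos [0.5283 0.272  0.0263] clk 7.7 gap 0.020783571750794105 F [0.  0.1 0.6] zt [-0.001 -0.    -1.   ] q7 0.87
```

Seated with no lateral force. Release a little and lift.

```bash
python3 -m inch '[[0,0,0,0,0.68],[0,0,0,0,0.68],[0,0,0,0,0.68],[0,0,-0.01,0,0.68],[0,0,-0.03,0,0.68],[0,0,-0.05,0,0.68],[0,0,-0.06,0,0.5],[-0.04,-0.02,-0.06,0,0.3],[-0.05,-0.04,-0.04,0,0.3],[-0.05,-0.045,0,0,0.3]]'
python3 -c "
from h import *
go(.423,-.37,.3,90)
c=shot('scene','s6.png');f=c['frame'];cv2.imwrite('pics/s6a.png',cv2.resize(f[120:190,240:340],None,fx=6,fy=6,interpolation=cv2.INTER_CUBIC))
cv2.imwrite('pics/s6b.png',cv2.resize(f[300:370,340:440],None,fx=6,fy=6,interpolation=cv2.INTER_CUBIC))
"
```

```text
clock: 8.95
eef_pos: [0.4385, 0.1507, 0.2637]
tool_rot: [0.002, 0.707, 0.708, 0.003]
contact_force: [-0.4, -1.4, 0.5]
finger_gap: 0.0627
yaw 90.1 turn 0.0017 then dx,dy,dz -0.5207 -0.0155 -0.0363 pos [0.4385 0.1507 0.2637] clk 8.95 gap 0.06267311354191762 F [-0.4 -1.4  0.5] zt [ 0.007  0.002 -1.   ] q7 1.15
```

View pics/s6a.png

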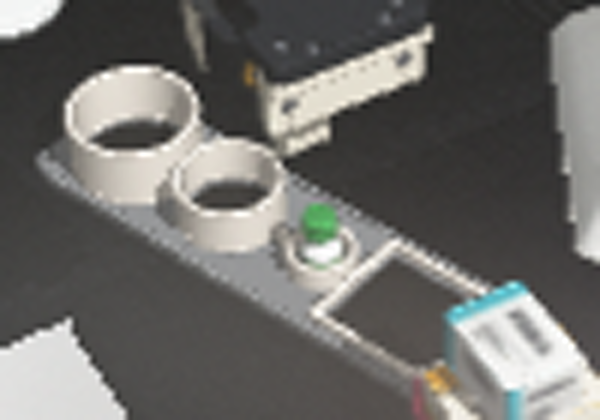

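View pics/s6b.png

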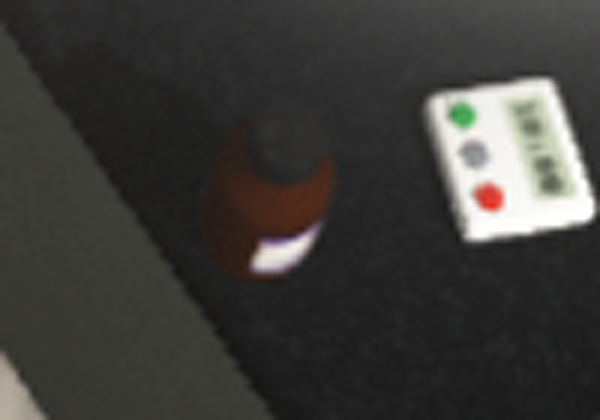

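```bash
python3 -m inch '[[-0.05,-0.002,-0.01,0,0.3],[-0.052,-0.002,-0.01,0,0.3],[-0.052,-0.002,-0.01,0,0.3],[-0.052,-0.002,0,0,0.3],[-0.052,-0.002,0,0,0.3],[-0.052,-0.002,0,0,0.3],[-0.052,-0.002,0,0,0.3],[-0.052,-0.001,0,0,0.3],[-0.052,0,0,0,0.3],[-0.05,0,0,0,0.3]]'
python3 -c "
from h import *
c=read_camera('scene');print(unproj(c,[((287.5)/6-.5+340,(130.5)/6-.5+300)],.104), unproj(c,[((288.5)/6-.5+340,(142.5)/6-.5+300)],.0955))
c=read_camera('top')
go(.423,-.37,.15,90)
"
```

```text
clock: 10.25
eef_pos: [0.4228, -0.3667, 0.2906]
tool_rot: [0.0, 0.707, 0.708, 0.0]
contact_force: [1.2, 0.2, -0.0]
finger_gap: 0.0641
[[ 0.4220906  -0.36887425  0.104     ]] [[ 0.42262033 -0.37085756  0.0955    ]]
yaw 89.64 turn -0.0063 then dx,dy,dz 0.0013 0.0023 0.1403 pos [ 0.4207 -0.3713  0.2903] clk 10.35 gap 0.06465844056345464 F [-0.8  0.4 -0.1] zt [-0.001 -0.004 -1.   ] q7 2.29
```

```bash
python3 -m inch '[[0.001,0.0015,0.04,0,0.3],[0,0,0.04,0,0.3],[0,0,0.04,0,0.3],[0,0,0.03,0,0.3],[0,0,0.02,0,0.3],[0,0,0,0,0.3],[0,0,0,0,0.3]]'
python3 -c "
from h import *
go(.4223,-.37,.087,90)
c=shot('scene','s7.png');f=c['frame'];cv2.imwrite('pics/s7a.png',cv2.resize(f[260:370,320:440],None,fx=5,fy=5,interpolation=cv2.INTER_CUBIC))
"
```

```text
clock: 11.22
eef_pos: [0.425, -0.3644, 0.121]
tool_rot: [0.001, 0.707, 0.708, 0.0]
contact_force: [-0.2, 0.0, -0.7]
finger_gap: 0.0641
yaw 90.09 turn 0.0016 then dx,dy,dz -0.0056 -0.0027 0.034 pos [ 0.425  -0.3644  0.121 ] clk 11.225 gap 0.06407655847631792 F [-0.2  0.  -0.7] zt [ 0.001 -0.001 -1.   ] q7 2.32
```

View pics/s7a.png

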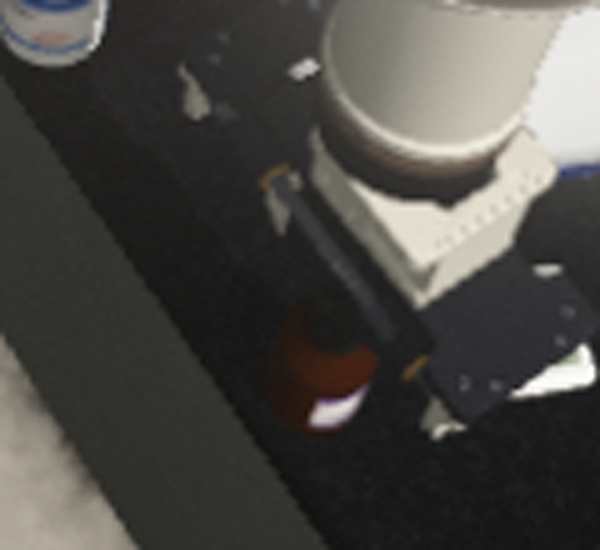

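```bash
python3 -c "
from h import *
L=[]
for i in range(5):
    read_camera('top'); L.append(state()['eef_pos'])
print(np.round(L,4))
"
```

```text
[[ 0.4251 -0.3647  0.1213]
 [ 0.4251 -0.3647  0.1213]
 [ 0.4249 -0.3647  0.1211]
 [ 0.4247 -0.3646  0.1209]
 [ 0.4246 -0.3645  0.1207]]
```

```bash
python3 -m inch '[[-0.005,-0.0025,0,0,0.3],[0,0,0.015,0,0.3],[0,0,0.012,0,0.35],[0,0,0.006,0,0.4],[0,0,0,0,0.4],[0,0,0,0,0.4]]'
python3 -c "
from h import *
go(.4223,-.37,.087,90)
"
```

```text
clock: 12.28
eef_pos: [0.4219, -0.3694, 0.087]
tool_rot: [0.0, 0.707, 0.708, 0.0]
contact_force: [-1.1, 0.1, 0.0]
finger_gap: 0.0553
yaw 90.08 turn 0.0013 then dx,dy,dz -0.0006 0.0004 0.0 pos [ 0.4219 -0.3694  0.087 ] clk 12.275 gap 0.055287622878353614 F [-1.1  0.1  0. ] zt [ 0. -0. -1.] q7 2.35
```

```bash
python3 -m inch '[[0,0,0,0,0.6],[0,0,0,0,0.7],[0,0,0,0,0.8],[0,0,0,0,0.8],[0,0,0,0,0.8],[0,0,0,0,0.8]]'
python3 -c "
from h import *
go(.4223,-.37,.087,90)
"
```

```text
clock: 13.02
eef_pos: [0.4219, -0.3694, 0.0871]
tool_rot: [0.0, 0.707, 0.708, 0.0]
contact_force: [-0.2, -0.5, 2.0]
finger_gap: 0.0302
yaw 90.07 turn 0.0012 then dx,dy,dz -0.0006 0.0004 0.0001 pos [ 0.4219 -0.3694  0.0871] clk 13.025 gap 0.030167906806433286 F [-0.2 -0.5  2. ] zt [ 0. -0. -1.] q7 2.35
```

```bash
python3 -m inch '[[0,0,-0.01,0,0.8],[0,0,-0.03,0,0.8],[0,0,-0.04,0,0.8],[0,0,-0.04,0,0.8],[0.01,0,-0.04,0,0.8],[0.025,0,-0.01,0,0.8],[0.04,0,0,0,0.8],[0.04,0,0,0,0.8],[0.04,0,0,0,0.8],[0.04,0,0,0,0.8]]'
python3 -m inch '[[0.04,0,0,0,0.8],[0.04,0,0,0,0.8],[0.04,0,0,0,0.8],[0.04,0,0,0,0.8],[0.04,0,0,0,0.8],[0.04,0,0,0,0.8],[0.04,0,0,0,0.8],[0.04,0,0,0,0.8],[0.04,0.01,0,0,0.8],[0.04,0.02,0,0,0.8]]'
python3 -c "
from h import *
go(.504,.339,.25,90)
c=shot('scene','s8.png');f=c['frame'];cv2.imwrite('pics/s8a.png',cv2.resize(f[80:280,220:380],None,fx=3,fy=3,interpolation=cv2.INTER_CUBIC))
"
```

```text
clock: 14.28
eef_pos: [0.421, -0.1729, 0.2572]
tool_rot: [0.0, 0.707, 0.708, -0.0]
contact_force: [0.7, 0.2, -2.0]
finger_gap: 0.0298
clock: 15.52
eef_pos: [0.4506, 0.2267, 0.2574]
tool_rot: [0.0, 0.707, 0.708, -0.0]
contact_force: [0.7, 0.9, -1.2]
finger_gap: 0.0298
yaw 90.09 turn 0.0015 then dx,dy,dz 0.1123 0.0534 0.0074 pos [0.4506 0.2267 0.2574] clk 15.525 gap 0.029815077411050002 F [ 0.7  0.9 -1.2] zt [ 0.    -0.001 -1.   ] q7 0.99
```

View pics/s8a.png

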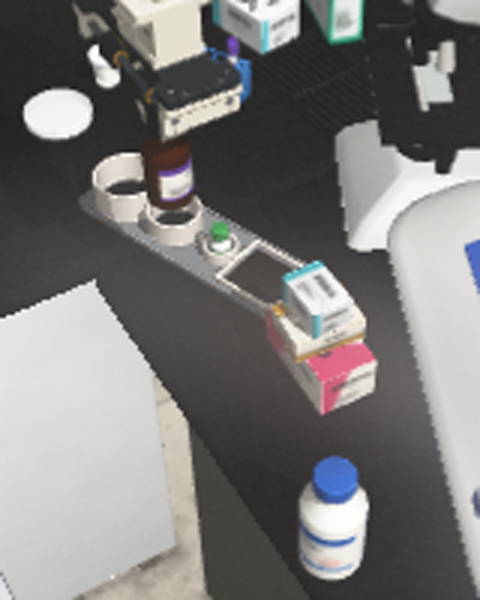

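```bash
python3 -m inch '[[0.035,0.016,0,0,0.8],[0.03,0.016,0,0,0.8],[0.025,0.013,0,0,0.8],[0.017,0.008,0,0,0.8],[0.005,0,0.02,0,0.8],[0,0,0.03,0,0.8],[0,0,0.03,0,0.8],[0,0,0.03,0,0.8],[0,0,0,0,0.8],[0,0,0,0,0.8]]'
python3 -c "
from h import *
read_camera('top');go(.504,.339,.092,90)
c=shot('scene','s9.png');f=c['frame'];cv2.imwrite('pics/s9a.png',cv2.resize(f[110:180,240:340],None,fx=6,fy=6,interpolation=cv2.INTER_CUBIC))
"
```

```text
clock: 16.82
eef_pos: [0.5039, 0.3375, 0.1474]
tool_rot: [0.0, 0.707, 0.707, 0.0]
contact_force: [0.3, 0.6, -0.7]
finger_gap: 0.0301
yaw 90.06 turn 0.001 then dx,dy,dz 0.001 -0.0004 0.0561 pos [0.5044 0.338  0.1481] clk 16.875 gap 0.029713138180103967 F [ 0.4  0.4 -2.1] zt [ 0.001  0.001 -1.   ] q7 0.79
```

View pics/s9a.png

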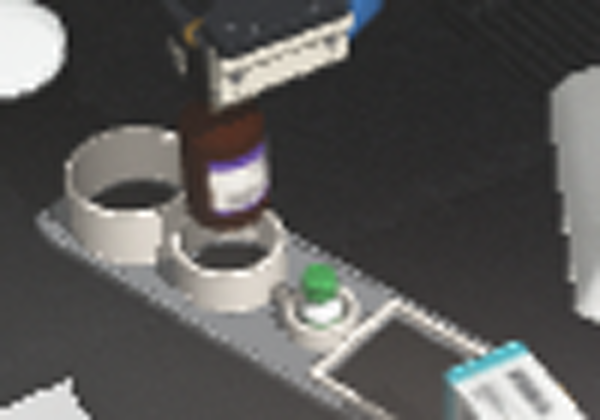

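```bash
python3 -m inch '[[0,0,0.015,0,0.8],[0,0,0.015,0,0.8],[0,0,0.01,0,0.8],[0,0,0.008,0,0.8],[0,0,0.006,0,0.8],[0,0,0,0,0.8],[0,0,0,0,0.8]]'
python3 -c "
from h import *
read_camera('top');go(.504,.339,.092,90)
"
```

```text
clock: 17.8
eef_pos: [0.504, 0.3379, 0.0931]
tool_rot: [0.0, 0.707, 0.708, 0.0]
contact_force: [-0.5, -0.7, -1.9]
finger_gap: 0.0297
yaw 90.07 turn 0.0013 then dx,dy,dz 0.0011 0.0001 0.0011 pos [0.5039 0.3379 0.0931] clk 17.85 gap 0.029785246046695055 F [ 0.3 -0.2 -1.6] zt [ 0.  0. -1.] q7 0.76
```

Within the collar, no lateral force; 1 mm above floor. Release and go to the buffer bottle.

```bash
python3 -m inch '[[0,0,0.001,0,0.8],[0,0,0,0,0.6],[0,0,0,0,0.5],[0,0,0,0,0.5],[0,0,-0.02,0,0.4],[0,0,-0.05,0,0.3],[0,0,-0.06,0,0.2],[-0.04,-0.02,-0.04,0,0.2],[-0.05,-0.03,0,0,0.2],[-0.05,-0.03,0,0,0.2]]'
python3 -m inch '[[-0.05,0,0,0,0.2],[-0.05,0,0,0,0.2],[-0.05,0,0,0,0.2],[-0.05,0,0,0,0.2],[-0.05,0,0,0,0.2],[-0.05,0,0,0,0.2],[-0.02,0,0,0,0.2],[0,0,0,0,0.2]]'
python3 -c "
from h import *
read_camera('top');go(.4247,-.1235,.15,90)
c=shot('scene','s10.png');f=c['frame'];cv2.imwrite('pics/s10a.png',cv2.resize(f[110:290,230:380],None,fx=3.3,fy=3.3,interpolation=cv2.INTER_CUBIC))
"
```

```text
clock: 19.1
eef_pos: [0.4237, 0.1968, 0.264]
tool_rot: [0.001, 0.707, 0.708, 0.002]
contact_force: [0.6, 0.0, 0.6]
finger_gap: 0.0733
clock: 20.1
eef_pos: [0.4245, -0.1235, 0.2632]
tool_rot: [0.001, 0.708, 0.706, 0.001]
contact_force: [0.1, 0.9, -0.9]
finger_gap: 0.0736
yaw 90.01 turn 0.0002 then dx,dy,dz -0.0015 0.0 0.1129 pos [ 0.4247 -0.122   0.2629] clk 20.15 gap 0.07318466938033522 F [ 0.5 -0.   0.2] zt [ 0.001  0.    -1.   ] q7 1.79
```

View pics/s10a.png

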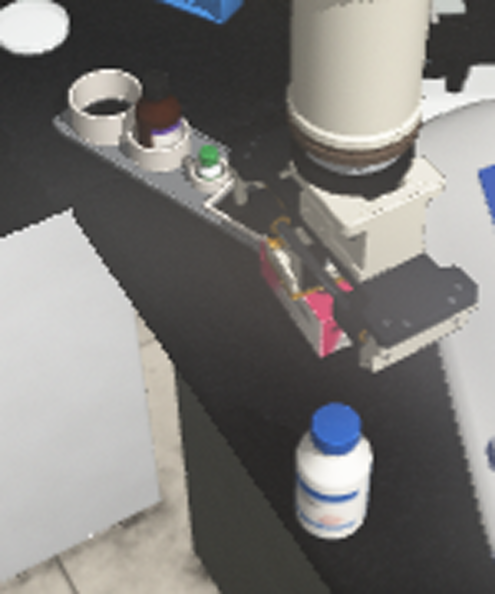

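```bash
python3 -m inch '[[-0.001,0,0.04,0,0.2],[0,0,0.04,0,0.2],[0,0,0.035,0,0.2],[0,0,0.02,0,0.25],[0,0,0.012,0,0.3],[0,0,0,0,0.3],[0,0,0,0,0.3]]'
python3 -c "
from h import *
read_camera('top');go(.4247,-.1235,.1155,90)
"
```

```text
clock: 21.08
eef_pos: [0.4253, -0.1231, 0.1158]
tool_rot: [0.001, 0.706, 0.708, 0.0]
contact_force: [0.1, 0.3, 0.3]
finger_gap: 0.0644
yaw 90.09 turn 0.0016 then dx,dy,dz -0.0003 -0.0006 0.0004 pos [ 0.4253 -0.1232  0.1159] clk 21.125 gap 0.06426468141894096 F [ 0.8 -0.4 -0.1] zt [ 0.002 -0.    -1.   ] q7 1.8
```

```bash
python3 -m inch '[[0,0,0,0,0.5],[0,0,0,0,0.6],[0,0,0,0,0.7],[0,0,0,0,0.7],[0,0,0,0,0.7],[0,0,-0.005,0,0.7],[0,0,-0.02,0,0.7],[0,0,-0.03,0,0.7],[0,0,-0.03,0,0.7],[0,0,0,0,0.7]]'
python3 -c "
from h import *
read_camera('top');go(.478,.409,.29,90)
c=shot('scene','s11.png');f=c['frame'];cv2.imwrite('pics/s11a.png',cv2.resize(f[110:290,230:380],None,fx=3.3,fy=3.3,interpolation=cv2.INTER_CUBIC))
"
```

```text
clock: 22.38
eef_pos: [0.426, -0.1238, 0.2019]
tool_rot: [0.002, 0.707, 0.707, 0.001]
contact_force: [0.7, -0.5, -2.6]
finger_gap: 0.0408
yaw 90.06 turn 0.0011 then dx,dy,dz 0.5325 0.0531 -0.0895 pos [ 0.4249 -0.1235  0.2005] clk 22.425 gap 0.04045972885362116 F [ 0.5 -0.3 -2.3] zt [ 0.002 -0.    -1.   ] q7 1.79
```

View pics/s11a.png

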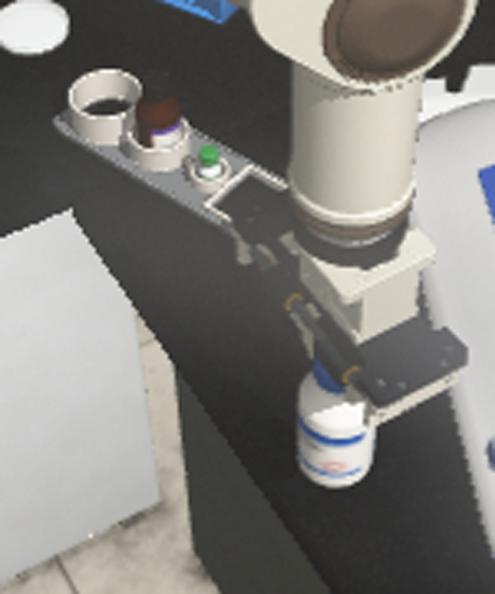

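```bash
python3 -m inch '[[0.01,0,-0.03,0,0.7],[0.02,0,-0.03,0,0.7],[0.035,0,-0.03,0,0.7],[0.04,0,-0.01,0,0.7],[0.04,0,0,0,0.7],[0.04,0,0,0,0.7],[0.04,0,0,0,0.7],[0.04,0,0,0,0.7],[0.04,0,0,0,0.7],[0.04,0,0,0,0.7]]'
python3 -m inch '[[0.04,0.01,0,0,0.7],[0.04,0.01,0,0,0.7],[0.04,0.01,0,0,0.7],[0.035,0.01,0,0,0.7],[0.02,0.008,0,0,0.7],[0.01,0.004,0,0,0.7],[0.003,0.001,0.03,0,0.7],[0,0,0.04,0,0.7],[0,0,0.03,0,0.7],[0,0,0,0,0.7]]'
python3 -m inch '[[0,0,0,0,0.7],[0,0,0,0,0.7]]'
python3 -c "
from h import *
read_camera('top');go(.478,.409,.121,90)
c=shot('scene','s12.png');f=c['frame'];cv2.imwrite('pics/s12a.png',cv2.resize(f[80:180,230:340],None,fx=5,fy=5,interpolation=cv2.INTER_CUBIC))
"
```

```text
clock: 23.72
eef_pos: [0.4231, 0.2224, 0.2981]
tool_rot: [-0.001, 0.707, 0.707, -0.001]
contact_force: [0.3, -0.3, -2.4]
finger_gap: 0.0407
clock: 24.98
eef_pos: [0.475, 0.407, 0.1963]
tool_rot: [-0.0, 0.707, 0.707, -0.004]
contact_force: [-0.1, -0.4, -1.5]
finger_gap: 0.0403
clock: 25.22
eef_pos: [0.4776, 0.4105, 0.2018]
tool_rot: [0.0, 0.707, 0.707, 0.001]
contact_force: [0.1, -0.5, -1.4]
finger_gap: 0.0405
yaw 90.06 turn 0.0011 then dx,dy,dz -0.0014 0.0005 0.0807 pos [0.4775 0.4104 0.2017] clk 25.275 gap 0.04013489535947609 F [ 0.5  0.  -2.7] zt [ 0.002  0.002 -1.   ] q7 0.65
```

View pics/s12a.png

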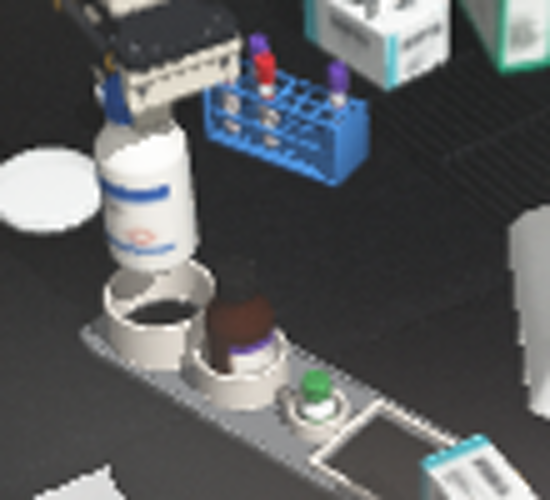

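```bash
python3 -m inch '[[-0.0015,0,0.015,0,0.7],[0,0,0.015,0,0.7],[0,0,0.015,0,0.7],[0,0,0.01,0,0.7],[0,0,0,0,0.7]]'
python3 -c "
from h import *
go(.478,.409,.121,90)"
python3 -m inch '[[0,0,0.01,0,0.7],[0,0,0.008,0,0.7],[0,0,0.005,0,0.7],[0,0,0,0,0.7],[0,0,0,0,0.7]]'
python3 -c "
from h import *
read_camera('top');go(.478,.409,.121,90)"
```

```text
clock: 25.95
eef_pos: [0.4761, 0.4077, 0.1435]
tool_rot: [-0.0, 0.707, 0.708, -0.001]
contact_force: [-0.2, 0.9, -2.3]
finger_gap: 0.0404
yaw 90.08 turn 0.0014 then dx,dy,dz 0.0013 0.0019 0.0225 pos [0.4761 0.4077 0.1435] clk 25.95 gap 0.04043930110299173 F [-0.2  0.9 -2.3] zt [-0.002 -0.001 -1.   ] q7 0.63
clock: 26.58
eef_pos: [0.4769, 0.4085, 0.1222]
tool_rot: [-0.0, 0.707, 0.708, 0.0]
contact_force: [0.2, 0.1, -1.8]
finger_gap: 0.0402
yaw 90.07 turn 0.0013 then dx,dy,dz 0.0005 0.001 0.0013 pos [0.477  0.4085 0.1223] clk 26.625 gap 0.04016385899560091 F [ 0.5 -0.2 -2. ] zt [ 0.001  0.    -1.   ] q7 0.62
```

```bash
python3 -m inch '[[0,0,0.001,0,0.7],[0,0,0,0,0.5],[0,0,0,0,0.4],[0,0,0,0,0.35],[0,0,-0.02,0,0.3],[0,0,-0.05,0,0.2],[0,0,-0.06,0,0.1],[-0.05,0.005,-0.02,0,0],[-0.055,0.005,0,0,0],[-0.055,0.008,0,0,0]]'
python3 -m inch '[[-0.055,0.01,0,0,0],[-0.055,0.01,0,0,0],[-0.05,0.01,0,0,0],[-0.01,0,0,0,0],[0,0,0,0,0],[0,0,0,0,0]]'
python3 -c "
from h import *
read_camera('top');go(.525,.0765,.093,89.3)
c=shot('scene','s13.png');f=c['frame'];cv2.imwrite('pics/s13a.png',cv2.resize(f[80:240,230:370],None,fx=4,fy=4,interpolation=cv2.INTER_CUBIC))
"
```

```text
clock: 27.88
eef_pos: [0.4953, 0.2473, 0.2732]
tool_rot: [0.001, 0.706, 0.708, 0.001]
contact_force: [0.9, -0.4, 0.1]
finger_gap: 0.0916
clock: 28.62
eef_pos: [0.5249, 0.0806, 0.2715]
tool_rot: [-0.0, 0.706, 0.709, 0.001]
contact_force: [0.6, 0.1, -0.5]
finger_gap: 0.0917
yaw 90.26 turn 0.0168 then dx,dy,dz -0.0042 0.0001 0.1784 pos [0.5249 0.0807 0.2714] clk 28.675 gap 0.09207690897849119 F [ 0.6 -0.   0.2] zt [ 0.     0.001 -1.   ] q7 1.31
```

View pics/s13a.png

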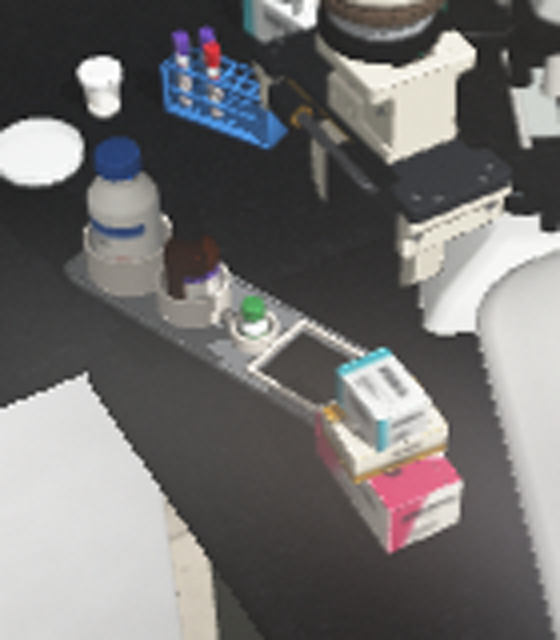

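```bash
python3 -m inch '[[-0.003,0,0.04,0.015,0],[0,0,0.04,0,0],[0,0,0.04,0,0],[0,0,0.035,0,0],[0,0,0.015,0,0],[0,0,0.007,0,0],[0,0,0,0,0],[0,0,0,0,0]]'
python3 -c "
from h import *
read_camera('top');go(.525,.0775,.0935,89.3)
c=shot('scene','s14.png');f=c['frame'];cv2.imwrite('pics/s14a.png',cv2.resize(f[100:240,260:400],None,fx=4,fy=4,interpolation=cv2.INTER_CUBIC))
"
```

```text
clock: 29.72
eef_pos: [0.5262, 0.0756, 0.0951]
tool_rot: [0.001, 0.712, 0.702, 0.001]
contact_force: [0.2, 0.1, -0.2]
finger_gap: 0.0918
yaw 89.21 turn -0.0016 then dx,dy,dz 0.002 -0.0012 0.0016 pos [0.5262 0.0755 0.0951] clk 29.775 gap 0.0919279122620568 F [0.2 0.2 0.6] zt [ 0.002  0.    -1.   ] q7 1.22
```

View pics/s14a.png

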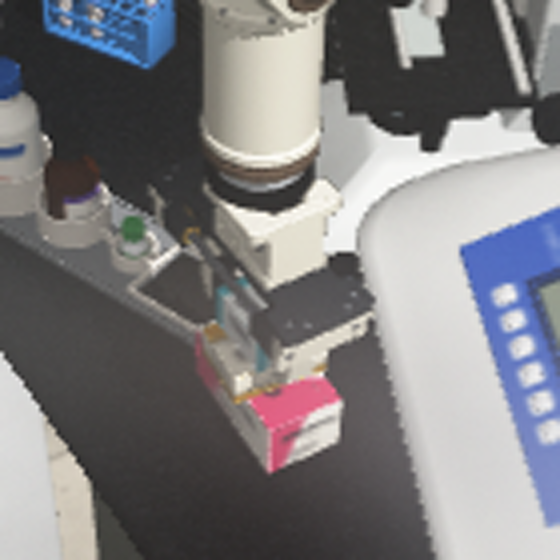

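```bash
python3 -m inch '[[0.0015,0,0,0,0.15],[0,0,0,0,0.25],[0,0,0,0,0.3],[0,0,0,0,0.5],[0,0,0,0,0.5],[0,0,0,0,0.5],[0,0,-0.003,0,0.5],[0,0,-0.01,0,0.5],[0,0,-0.03,0,0.5],[0,0,0,0,0.5]]'
python3 -c "
from h import *
read_camera('top');go(.44,-.08,.18,89.3)
c=shot('scene','s15.png');f=c['frame'];cv2.imwrite('pics/s15a.png',cv2.resize(f[100:240,260:400],None,fx=4,fy=4,interpolation=cv2.INTER_CUBIC))
"
```

```text
clock: 31.08
eef_pos: [0.5272, 0.0771, 0.1395]
tool_rot: [0.002, 0.712, 0.702, 0.002]
contact_force: [0.2, -0.4, -1.0]
finger_gap: 0.062
yaw 89.19 turn -0.0019 then dx,dy,dz -0.1578 -0.0843 -0.0417 pos [0.5262 0.0768 0.1383] clk 31.125 gap 0.06154080328312675 F [-0.7 -0.3 -1.8] zt [ 0.003  0.    -1.   ] q7 1.24
```

View pics/s15a.png

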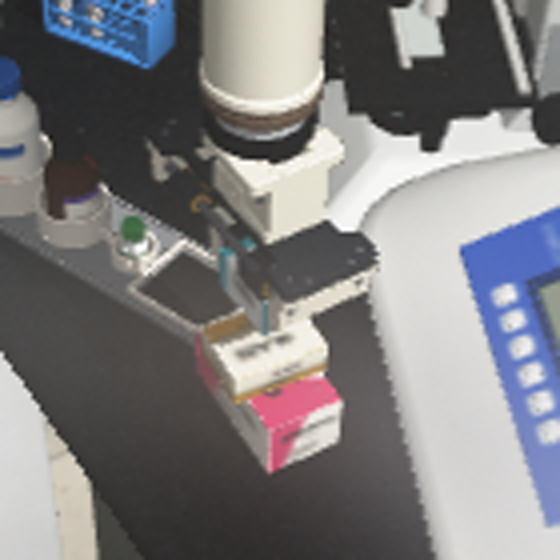

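```bash
python3 -m inch '[[0,-0.01,-0.02,0,0.5],[-0.01,-0.025,0,0,0.5],[-0.03,-0.025,0,0,0.5],[-0.04,-0.02,0,0,0.5],[-0.04,-0.006,0,0,0.5],[-0.03,0,0.02,0,0.5],[-0.015,0,0.04,0,0.5],[0,0,0.03,0,0.5],[0,0,0.03,0,0.5],[0,0,0,0,0.5]]'
python3 -c "
from h import *
read_camera('top');go(.44,-.088,.0108,89.3)"
```

```text
clock: 32.42
eef_pos: [0.434, -0.0865, 0.0346]
tool_rot: [-0.003, 0.712, 0.702, -0.002]
contact_force: [0.2, -0.8, -0.9]
finger_gap: 0.0612
yaw 89.22 turn -0.0014 then dx,dy,dz -0.0013 0.0047 0.0251 pos [ 0.4353 -0.0866  0.0359] clk 32.475 gap 0.06148132091764647 F [ 0.4  0.8 -0.9] zt [-0.004  0.001 -1.   ] q7 1.57
```

```bash
python3 -m inch '[[0,0.003,0.014,0,0.5],[0,0,0.009,0,0.5],[0,0,0.003,0,0.5],[0,0,0,0,0.5],[0,0,0,0,0.3],[0,0,0,0,0.1],[0,0,0,0,0],[0,0,-0.02,0,0],[0,0,-0.04,0,0],[0,0,-0.04,0,0]]'
python3 -m inch '[[0,0,-0.04,0,0],[0,0,-0.04,0,0],[-0.05,0,-0.02,0,0],[-0.05,0,0,0,0],[0,0,0,0,0]]'
python3 -c "
from h import *
c=shot('scene','s16.png');f=c['frame'];cv2.imwrite('pics/s16a.png',cv2.resize(f[140:260,260:400],None,fx=5,fy=5,interpolation=cv2.INTER_CUBIC))
c=shot('top','t16.png');f=c['frame'];cv2.imwrite('pics/t16a.png',cv2.resize(f[150:240,230:390],None,fx=5,fy=5,interpolation=cv2.INTER_CUBIC))
go(.5355,.0765,.15,85)"
```

```text
clock: 33.72
eef_pos: [0.4395, -0.0869, 0.1119]
tool_rot: [-0.0, 0.712, 0.702, -0.0]
contact_force: [0.6, -0.4, -0.1]
finger_gap: 0.0917
clock: 34.35
eef_pos: [0.4379, -0.1914, 0.2114]
tool_rot: [0.001, 0.714, 0.7, -0.0]
contact_force: [0.5, -0.4, -0.6]
finger_gap: 0.0917
yaw 89.13 turn 0.0721 then dx,dy,dz 0.2709 0.074 0.0608 pos [ 0.4382 -0.1869  0.2108] clk 34.45 gap 0.0918885248986489 F [ 1.3  0.7 -0.4] zt [-0.     0.001 -1.   ] q7 1.87
```

View pics/s16a.png

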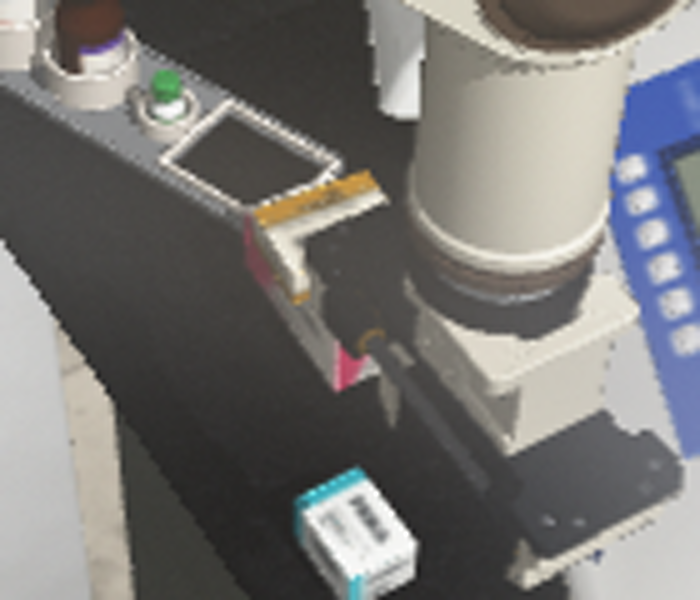

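View pics/t16a.png

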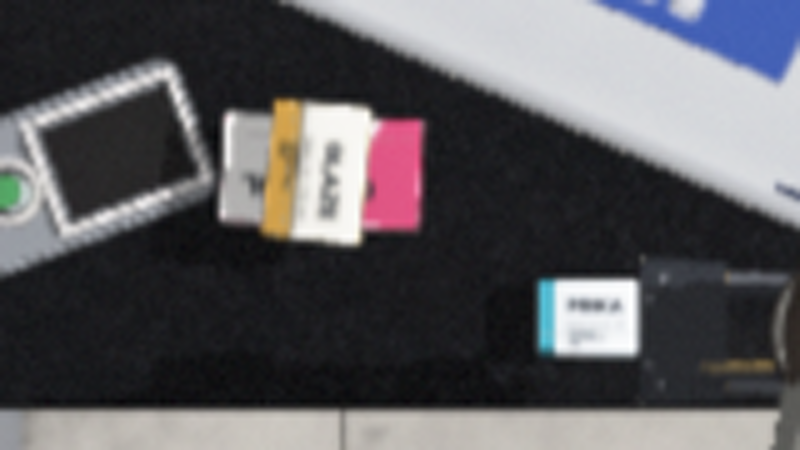

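Run:
```python
from h import *
c=read_camera('top')
for n,p,z in [('lan',[(540,278),(638,280),(638,356),(538,355)],.038),('sl',[(273,98),(371,107),(360,245),(262,235)],.085),('kit',[(225,109),(425,120),(420,231),(219,222)],.055)]:
    q=unproj(c,(np.array(p)+.5)/5-.5+[230,150],z)[:,:2]; e=(q[1]+q[2]-q[0]-q[3]); print(n,q.mean(0),np.linalg.norm(q-np.roll(q,1,0),axis=1),np.degrees(np.arctan2(e[1],e[0])))
go(.535,.077,.15,85)
```

```text
lan [ 0.44839489 -0.0889609 ] [0.0473017  0.06036815 0.04672351 0.06152893] -91.03845011009669
sl [0.53549382 0.07622654] [0.08223615 0.05887612 0.08279317 0.05876697] -95.65881514114179
kit [0.53792334 0.07395754] [0.0690552  0.12214587 0.06776317 0.12240651] -92.97425839229253
yaw 89.24 turn 0.074 then dx,dy,dz 0.2704 0.0734 0.0606 pos [ 0.4383 -0.186   0.2106] clk 34.5 gap 0.09178428477938082 F [-0.5  0.2 -0.5] zt [-0.001  0.001 -1.   ] q7 1.87
```

```bash
python3 -m inch '[[0.05,0,0,0.04,0],[0.05,0.01,0,0.04,0],[0.05,0.015,0,0,0],[0.05,0.02,0,0,0],[0.05,0.02,0,0,0],[0.02,0.003,0,0,0],[0,0,0,0,0],[0,0,0,0,0],[0,0,0,0,0]]'
python3 -c "
from h import *
read_camera('top');go(.5305,.0775,.068,84.5)"
```

```text
clock: 35.62
eef_pos: [0.5252, 0.0747, 0.2109]
tool_rot: [0.0, 0.74, 0.672, -0.0]
contact_force: [0.3, 0.1, 0.1]
finger_gap: 0.0919
yaw 84.51 turn 0.0002 then dx,dy,dz 0.0032 0.0049 0.143 pos [0.5253 0.0748 0.211 ] clk 35.675 gap 0.09174014716815988 F [-0.1 -0.9 -0. ] zt [-0.    -0.001 -1.   ] q7 1.19
```

```bash
python3 -m inch '[[0.003,0.005,0.04,0,0],[0,0,0.04,0,0],[0,0,0.03,0,0],[0,0,0.02,0,0],[0,0,0.01,0,0],[0,0,0.003,0,0],[0,0,0,0,0],[0,0,0,0,0]]'
python3 -c "
from h import *
read_camera('top');go(.5305,.0775,.068,84.5)"
```

```text
clock: 36.67
eef_pos: [0.5316, 0.0788, 0.0688]
tool_rot: [0.0, 0.739, 0.673, 0.001]
contact_force: [0.2, -0.4, -0.1]
finger_gap: 0.0912
yaw 84.63 turn 0.0022 then dx,dy,dz -0.0014 -0.0009 0.0007 pos [0.5315 0.0788 0.0687] clk 36.725 gap 0.09169889880985821 F [-0.6  0.1  0.3] zt [ 0.001  0.    -1.   ] q7 1.11
```

```bash
python3 -m inch '[[-0.001,0,0,0,0.2],[0,0,0,0,0.3],[0,0,0,0,0.35],[0,0,0,0,0.5],[0,0,0,0,0.5],[0,0,0,0,0.5],[0,0,-0.003,0,0.5],[0,0,-0.01,0,0.5],[0,0,-0.03,0,0.5],[0,0,-0.03,0,0.5]]'
python3 -m inch '[[0,0,-0.02,0,0.5],[0,0,0,0,0.5],[0,0,0,0,0.5]]'
python3 -c "
from h import *
c=shot('scene','s17.png');f=c['frame'];cv2.imwrite('pics/s17a.png',cv2.resize(f[100:240,260:400],None,fx=4,fy=4,interpolation=cv2.INTER_CUBIC))
c=read_camera('top');go(.553,.205,.12,20.5)"
```

```text
clock: 37.98
eef_pos: [0.5304, 0.0776, 0.142]
tool_rot: [-0.0, 0.739, 0.673, -0.0]
contact_force: [0.0, 0.2, -2.3]
finger_gap: 0.0581
clock: 38.35
eef_pos: [0.5302, 0.0774, 0.1604]
tool_rot: [-0.0, 0.74, 0.673, -0.0]
contact_force: [0.6, -0.7, -2.7]
finger_gap: 0.0583
yaw 84.63 turn 1.1193 then dx,dy,dz 0.0664 -0.1113 0.0398 pos [0.5298 0.0775 0.1598] clk 38.45 gap 0.058108449534790246 F [-0.4  0.1 -2.5] zt [-0.002 -0.    -1.   ] q7 1.16
```

View pics/s17a.png

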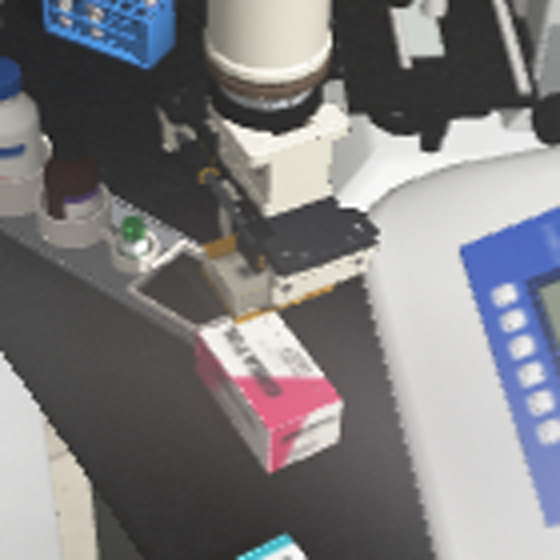

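```bash
python3 -m inch '[[0.02,-0.02,-0.01,0,0.5],[0.04,-0.03,0,0,0.5],[0.02,-0.01,0,0.1,0.5],[0,0,0,0.16,0.5],[0,0,0,0.16,0.5],[0,0,0,0.17,0.5],[0,0,0,0.17,0.5],[0,0,0,0.17,0.5],[0,0,0,0.16,0.5],[0,0,0,0.03,0.5]]'
python3 -c "
from h import *
c=read_camera('top');go(.5513,.2102,.06,20.5)"
```

```text
clock: 39.7
eef_pos: [0.4779, 0.1629, 0.17]
tool_rot: [0.0, 0.984, 0.178, -0.001]
contact_force: [-0.2, 1.7, -2.6]
finger_gap: 0.0583
yaw 20.48 turn -0.0003 then dx,dy,dz 0.0852 -0.0186 0.1102 pos [0.478  0.1629 0.1702] clk 39.75 gap 0.05853469514440917 F [-0.3  0.4 -2.5] zt [-0.001 -0.001 -1.   ] q7 -0.08
```

```bash
python3 -m inch '[[0.03,-0.008,0,0,0.5],[0.03,-0.008,0,0,0.5],[0.02,-0.002,0.01,0,0.5],[0.005,0,0.03,0,0.5],[0,0,0.03,0,0.5],[0,0,0.03,0,0.5],[0,0,0,0,0.5],[0,0,0,0,0.5]]'
python3 -c "
from h import *
c=shot('top','t18.png');f=c['frame'];cv2.imwrite('pics/t18a.png',cv2.resize(f[110:230,190:320],None,fx=5,fy=5,interpolation=cv2.INTER_CUBIC))
c=shot('scene','s18.png');f=c['frame'];cv2.imwrite('pics/s18a.png',cv2.resize(f[100:220,250:370],None,fx=5,fy=5,interpolation=cv2.INTER_CUBIC))
go(.5513,.2102,.018,20.5)"
```

```text
clock: 40.75
eef_pos: [0.5523, 0.2099, 0.0716]
tool_rot: [-0.0, 0.984, 0.178, 0.0]
contact_force: [-0.2, 0.4, -1.6]
finger_gap: 0.0582
yaw 20.49 turn -0.0001 then dx,dy,dz -0.0016 -0.0007 0.0545 pos [0.5531 0.2101 0.0725] clk 40.85 gap 0.05837436422577117 F [-0.1 -0.6 -1.6] zt [ 0.002  0.001 -1.   ] q7 -0.14
```

View pics/s18a.png

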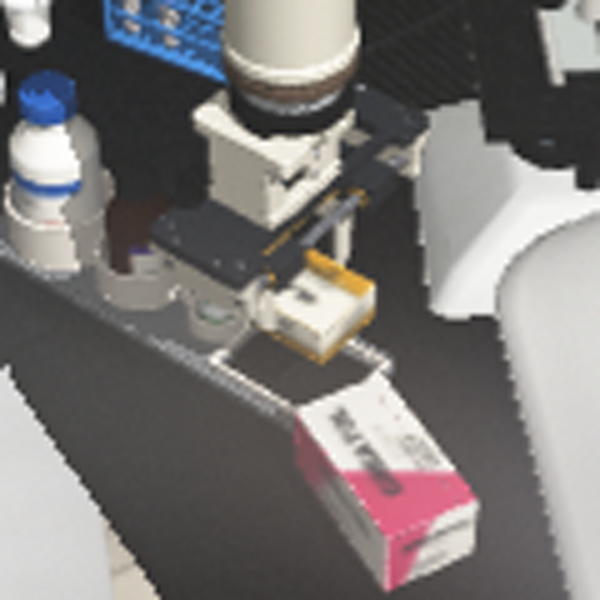

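View pics/t18a.png

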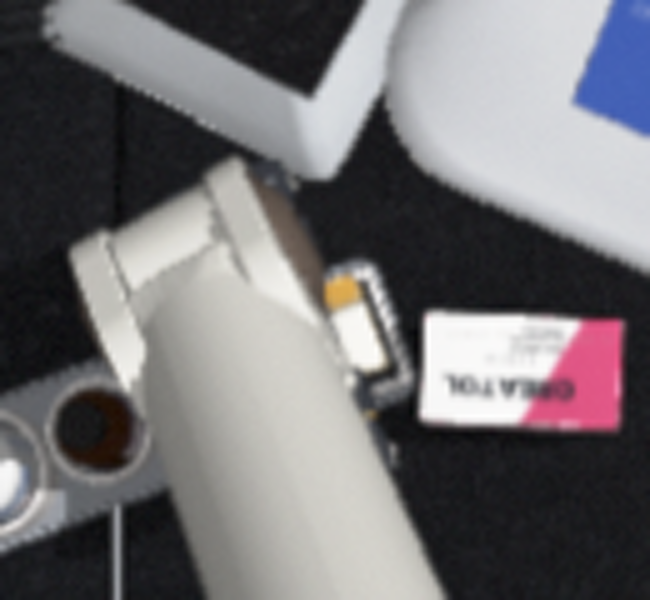

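Run:
```python
from h import *
c=cv2.imread('pics/t18.png'); c=read_camera('top')
P=(np.array([(310,180),(180,115),(50,37)])+.5)/5-.5+[190,110]
for z in (0,.08,.12): print(z,unproj(c,P,z)[:,:2].round(3).tolist())
s=state();p=np.array(s['eef_pos']);a=np.radians(20.5);tx=np.array([np.cos(a),np.sin(a),0]);ty=np.array([np.sin(a),-np.cos(a),0])
print('body corners',[(np.array([.5513,.2102,0])+.095*tx+k*.0375*ty)[:2].round(3).tolist() for k in(-1,1)])
c=read_camera('scene');f=c['frame'].copy()
big=cv2.resize(f[100:220,250:370],None,fx=5,fy=5,interpolation=cv2.INTER_CUBIC)
ctr=p+.005*ty
for z,col in((p[2]-.013,(0,0,255)),(p[2]+.017,(0,255,0))):
    q=[ctr+i*.029*tx+j*.04*ty for i,j in((1,1),(1,-1),(-1,-1),(-1,1))]; q=np.array(q);q[:,2]=z
    u=((proj(c,q)-[250,100]+.5)*5-.5).astype(int); cv2.polylines(big,[u],True,col,1)
b=np.array([.553,.2055,0]); 
q=np.array([b+i*.038*tx+j*.05*ty for i,j in((1,1),(1,-1),(-1,-1),(-1,1))]);q[:,2]=.013
u=((proj(c,q)-[250,100]+.5)*5-.5).astype(int); cv2.polylines(big,[u],True,(255,0,0),1)
cv2.imwrite('pics/s18b.png',big)
```

```text
0 [[0.663, 0.211], [0.705, 0.295], [0.757, 0.38]]
0.08 [[0.652, 0.201], [0.692, 0.281], [0.741, 0.362]]
0.12 [[0.646, 0.196], [0.685, 0.274], [0.733, 0.353]]
body corners [[0.627, 0.279], [0.653, 0.208]]
```

View pics/s18b.png

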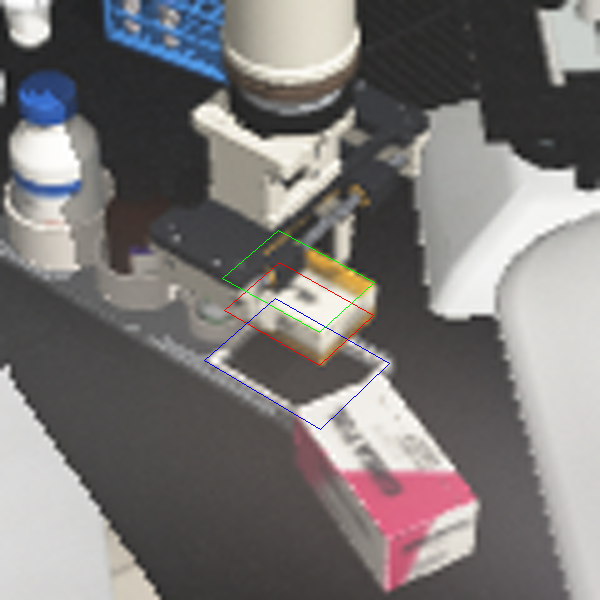

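Run:
```python
from h import *
s=read_camera('scene')
P=(np.array([(437,315),(427,180),(427,110),(500,310),(450,105)])+.5)/5-.5+[250,100]
for z in (0,.04,.08,.1,.12): print(z,unproj(s,P,z)[:,:2].round(3).tolist())
f=s['frame']; cv2.imwrite('pics/s19.png',cv2.resize(f[80:180,300:400],None,fx=6,fy=6,interpolation=cv2.INTER_CUBIC))
```

```text
0 [[0.667, 0.204], [0.739, 0.327], [0.784, 0.395], [0.708, 0.185], [0.803, 0.391]]
0.04 [[0.643, 0.172], [0.713, 0.29], [0.756, 0.355], [0.683, 0.154], [0.774, 0.351]]
0.08 [[0.62, 0.14], [0.686, 0.253], [0.728, 0.316], [0.658, 0.123], [0.745, 0.312]]
0.1 [[0.608, 0.124], [0.673, 0.234], [0.714, 0.296], [0.645, 0.107], [0.73, 0.292]]
0.12 [[0.597, 0.108], [0.66, 0.216], [0.699, 0.276], [0.633, 0.091], [0.716, 0.272]]
```

View pics/s19.png

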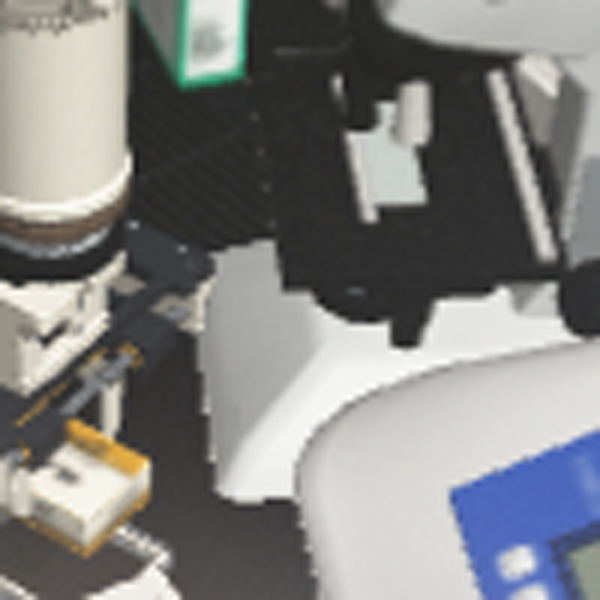

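Run:
```python
from h import *
t=read_camera('top'); s=read_camera('scene')
for a,b in [((253.6,128.6),(353,134.6)),((251.6,145.6),(337,162))]:
    o1=np.array(t['origin']);o2=np.array(s['origin'])
    d1=unproj(t,[a],0)[0]-o1;d2=unproj(s,[b],0)[0]-o2
    k=np.linalg.lstsq(np.c_[d1,-d2],o2-o1,rcond=None)[0]
    print(o1+d1*k[0],o2+d2*k[1])
```

```text
[0.69505344 0.18992303 0.12778371] [0.70755046 0.18112591 0.1289414 ]
[ 0.66313188  0.21100701 -0.00129222] [ 0.6690032   0.20716952 -0.00092535]
```

```bash
python3 -m inch '[[-0.0015,-0.0005,0.02,0,0.5],[0,0,0.015,0,0.5],[0,0,0.01,0,0.5],[0,0,0.005,0,0.5],[0,0,0,0,0.5],[0,0,0,0,0.5]]'
python3 -c "
from h import *
c=read_camera('top');go(.5513,.2102,.018,20.5)"
```

```text
clock: 41.85
eef_pos: [0.5507, 0.2097, 0.0214]
tool_rot: [-0.0, 0.984, 0.178, 0.0]
contact_force: [-1.0, -0.4, -2.5]
finger_gap: 0.058
yaw 20.46 turn -0.0008 then dx,dy,dz 0.0007 -0.0003 0.0034 pos [0.5507 0.2097 0.0214] clk 41.9 gap 0.05853960826171382 F [-0.5  0.4 -0.8] zt [ 0.001  0.    -1.   ] q7 -0.16
```

```bash
python3 -m inch '[[0,0,0.002,0,0.5],[0,0,0.001,0,0.5],[0,0,0,0,0.45],[0,0,0,0,0.35],[0,0,0,0,0.2],[0,0,0,0,0.1],[0,0,-0.02,0,0.1],[0,0,-0.05,0,0],[0,0,-0.06,0,0],[-0.03,0,-0.05,0,0]]'
python3 -m inch '[[-0.05,0.02,-0.02,0,0],[-0.05,0.05,0,-0.17,0],[0,0.05,0,-0.17,0],[0,0.05,0,-0.17,0],[0,0.05,0,-0.17,0],[0,0.05,0,-0.17,0],[0,0,0,-0.17,0],[0,0,0,-0.17,0],[0,0,0,0,0]]'
python3 -c "
from h import *
c=shot('top','t20.png');f=c['frame'];cv2.imwrite('pics/t20a.png',cv2.resize(f[140:230,165:325],None,fx=5,fy=5,interpolation=cv2.INTER_CUBIC))
c=shot('scene','s20.png');f=c['frame'];cv2.imwrite('pics/s20a.png',cv2.resize(f[110:230,240:360],None,fx=5,fy=5,interpolation=cv2.INTER_CUBIC))
go(.442,-.088,.15,89)"
```

```text
clock: 43.15
eef_pos: [0.5241, 0.2, 0.2021]
tool_rot: [-0.001, 0.984, 0.178, 0.003]
contact_force: [0.3, -0.3, 0.2]
finger_gap: 0.0922
clock: 44.28
eef_pos: [0.5949, -0.0334, 0.2192]
tool_rot: [0.0, 0.716, 0.698, 0.0]
contact_force: [0.6, 1.0, -0.7]
finger_gap: 0.092
yaw 88.43 turn -0.01 then dx,dy,dz -0.0573 -0.1519 0.0689 pos [ 0.5948 -0.0334  0.2189] clk 44.375 gap 0.09173200890286361 F [ 0.6  0.5 -0.2] zt [ 0.001 -0.    -1.   ] q7 1.48
```

View pics/t20a.png

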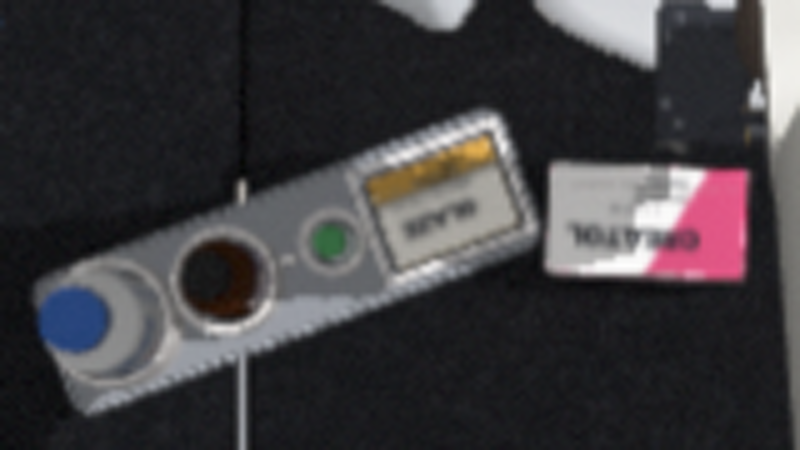

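View pics/s20a.png

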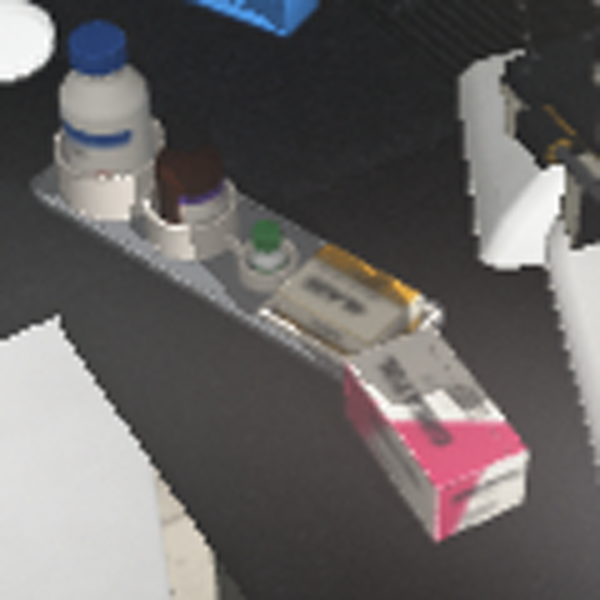

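```bash
python3 -m inch '[[0,-0.02,-0.02,0,0],[-0.02,-0.05,0,0,0],[-0.035,-0.05,0,0,0],[0,-0.033,0.02,0,0],[0,0,0.04,0,0],[0,0,0.04,0,0],[0,0,0.03,0,0],[0,0,0,0,0],[0,0,0,0,0]]'
python3 -c "
from h import *
c=read_camera('top');go(.4415,-.088,.0105,89)"
```

```text
clock: 45.5
eef_pos: [0.4414, -0.0846, 0.1091]
tool_rot: [0.001, 0.716, 0.698, 0.0]
contact_force: [-0.3, 0.0, 0.7]
finger_gap: 0.0918
yaw 88.59 turn -0.0072 then dx,dy,dz -0.0032 -0.0002 0.0989 pos [ 0.4417 -0.0848  0.1094] clk 45.55 gap 0.09193771579906812 F [-0.7  0.1  0.2] zt [ 0.002 -0.    -1.   ] q7 1.6
```

```bash
python3 -m inch '[[-0.003,0,0.03,-0.006,0],[0,0,0.03,0,0],[0,0,0.025,0,0],[0,0,0.013,0,0],[0,0,0,0,0],[0,0,0,0,0.15],[0,0,0,0,0.25],[0,0,0,0,0.5],[0,0,0,0,0.5],[0,0,0,0,0.5]]'
python3 -c "
from h import *
c=read_camera('top');go(.531,.0745,.13,87)"
```

```text
clock: 46.8
eef_pos: [0.4408, -0.0877, 0.0104]
tool_rot: [0.0, 0.713, 0.701, 0.0]
contact_force: [-1.6, -0.9, 6.2]
finger_gap: 0.0619
yaw 88.97 turn 0.0343 then dx,dy,dz 0.1667 0.0816 -0.1196 pos [ 0.4408 -0.0877  0.0104] clk 46.85 gap 0.062125086637613736 F [-0.5  0.9  5.6] zt [ 0.001 -0.    -1.   ] q7 1.56
```

```bash
python3 -m inch '[[0,0,-0.02,0,0.5],[0,0,-0.05,0,0.5],[0,0,-0.05,0,0.5],[0.02,0,-0.01,0.034,0.5],[0.04,0.01,0,0,0.5],[0.04,0.025,0,0,0.5],[0.04,0.025,0,0,0.5],[0.026,0.021,0,0,0.5],[0,0,0,0,0.5],[0,0,0,0,0.5]]'
python3 -c "
from h import *
c=read_camera('top');c=read_camera('top');go(.5305,.0748,.067,87)"
```

```text
clock: 48.1
eef_pos: [0.5283, 0.0732, 0.1393]
tool_rot: [-0.0, 0.725, 0.688, -0.001]
contact_force: [-0.2, -0.4, -0.9]
finger_gap: 0.0616
yaw 86.94 turn -0.0011 then dx,dy,dz 0.0024 0.002 0.0726 pos [0.5283 0.0725 0.1396] clk 48.2 gap 0.06191411655253164 F [-0.2  0.2 -0.4] zt [-0.001 -0.001 -1.   ] q7 1.22
```

```bash
python3 -m inch '[[0.002,0.002,0.03,0,0.5],[0,0,0.02,0,0.5],[0,0,0.012,0,0.5],[0,0,0.007,0,0.5],[0,0,0,0,0.5],[0,0,0,0,0.5]]'
python3 -c "
from h import *
c=shot('scene','s21.png');f=c['frame'];cv2.imwrite('pics/s21a.png',cv2.resize(f[110:230,260:380],None,fx=5,fy=5,interpolation=cv2.INTER_CUBIC))
c=read_camera('top');go(.5305,.0748,.0655,87)"
```

```text
clock: 48.95
eef_pos: [0.5319, 0.0759, 0.0716]
tool_rot: [0.0, 0.725, 0.688, 0.0]
contact_force: [0.5, -1.0, -0.7]
finger_gap: 0.0616
yaw 87.02 turn 0.0004 then dx,dy,dz -0.0012 -0.0014 0.0061 pos [0.5319 0.0759 0.0716] clk 49.05 gap 0.06166127710344764 F [-0.3 -0.  -1.3] zt [ 0.001  0.    -1.   ] q7 1.18
```

View pics/s21a.png

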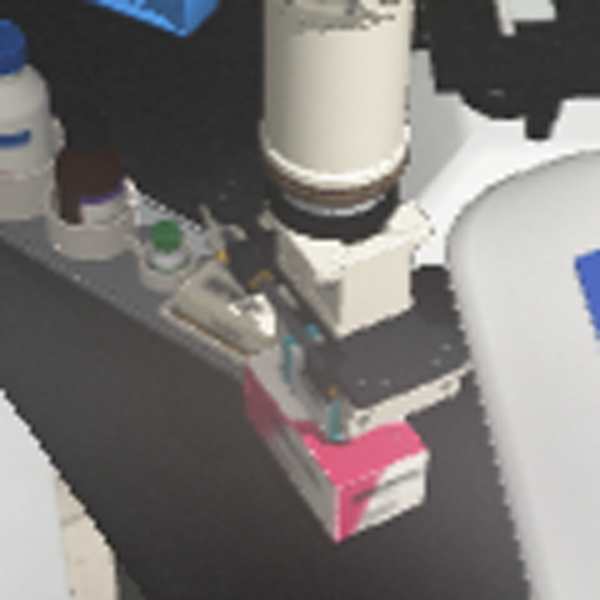

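```bash
python3 -m inch '[[-0.001,-0.001,0.003,0,0.5],[0,0,0.002,0,0.5],[0,0,0.001,0,0.5],[0,0,0,0,0.5],[0,0,0,0,0.3],[0,0,0,0,0.2],[0,0,0,0,0.1],[0,0,0,0,0.1],[0,0,-0.02,0,0],[0,0,-0.05,0,0]]'
python3 -m inch '[[0,0,-0.05,0,0],[0,0,-0.05,0,0],[-0.05,-0.03,-0.02,0,0],[-0.05,-0.03,0,0,0],[-0.05,-0.03,0,0,0],[-0.05,-0.03,0,0,0],[-0.05,0,0,0,0],[0,0,0,0,0],[0,0,0,0,0]]'
python3 - <<'E'
from h import *
c=shot('top','t22.png');f=c['frame'];cv2.imwrite('pics/t22a.png',cv2.resize(f[140:230,165:325],None,fx=5,fy=5,interpolation=cv2.INTER_CUBIC))
c=shot('scene','s22.png');f=c['frame'];cv2.imwrite('pics/s22a.png',cv2.resize(f[110:230,240:360],None,fx=5,fy=5,interpolation=cv2.INTER_CUBIC))
s=state(); print(s['clock'],s['eef_pos'])
for n in ('scene','top'):
  for t in ['buffer_bottle_c','stain_bottle_c','oil_vial_c','slide_box_c','lancet_box_c','kit_box_c']:
    print(n,t,[(np.round(d['xyz'],3).tolist(),round(d['score'],2)) for d in find_in(t,n)][:1])
E
```

```text
clock: 50.3
eef_pos: [0.5281, 0.0745, 0.1334]
tool_rot: [-0.002, 0.725, 0.689, -0.002]
contact_force: [0.9, -0.4, 0.2]
finger_gap: 0.0914
clock: 51.42
eef_pos: [0.3976, -0.168, 0.2549]
tool_rot: [-0.0, 0.725, 0.688, 0.0]
contact_force: [0.0, 0.4, 0.0]
finger_gap: 0.0918
51.525 [ 0.3977614  -0.16721223  0.25480455]
scene buffer_bottle_c [([0.471, 0.392, 0.096], 0.68)]
scene stain_bottle_c [([0.498, 0.323, 0.077], 0.5)]
scene oil_vial_c [([0.528, 0.264, 0.036], 0.54)]
scene slide_box_c [([0.541, 0.217, 0.032], 0.5)]
scene lancet_box_c []
scene kit_box_c []
top buffer_bottle_c [([0.475, 0.398, 0.101], 0.6)]
top stain_bottle_c [([0.502, 0.328, 0.077], 0.69)]
top oil_vial_c []
top slide_box_c [([0.55, 0.204, 0.038], 0.64)]
top lancet_box_c [([0.539, 0.075, 0.092], 0.56)]
top kit_box_c [([0.534, 0.075, 0.056], 0.56)]
```

View pics/t22a.png

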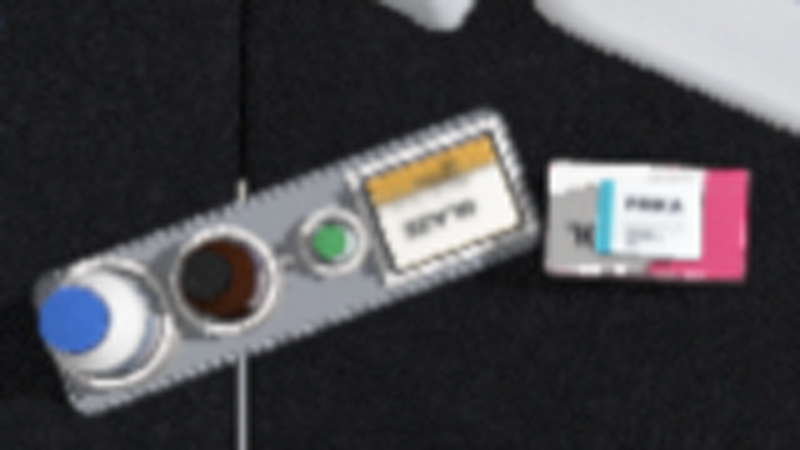

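View pics/s22a.png

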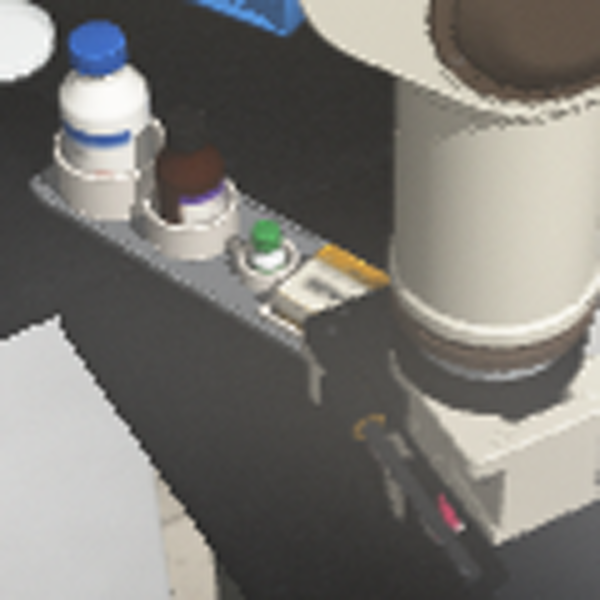

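Run:
```python
from h import *
c=read_camera('top')
def U(p,z): return unproj(c,(np.atleast_2d(np.array(p,float))+.5)/5-.5+[165,140],z)[:,:2]
fit=dict(buf=(.4769,.4079),st=(.5032,.3376),vial=(.5277,.2721),sl=(.553,.2046))
for n,p,z in [('buf',(75,319),.14),('st',(207,275),.109),('vial',(328,242),.05),('sl',[(363,178),(490,132),(522,225),(397,273)],.035)]:
    m=U(p,z).mean(0); print(n,m,'err mm',((m-fit[n])*1000).round(1))
for n,p,z in [('lan',[(598,181),(704,180),(700,257),(597,255)],.093),('kit',[(548,163),(748,170),(745,280),(546,275)],.055)]:
    q=U(p,z); e=(q[1]+q[2]-q[0]-q[3]); print(n,q.mean(0),np.degrees(np.arctan2(e[1],e[0])))
```

```text
buf [0.4758472  0.40355142] err mm [-1.1 -4.3]
st [0.50268903 0.33234213] err mm [-0.5 -5.3]
vial [0.52548364 0.26987103] err mm [-2.2 -2.2]
sl [0.55098039 0.20100729] err mm [-2.  -3.6]
lan [0.5366949  0.07099947] -90.38645741221023
kit [0.53700752 0.07425997] -91.8396930620755
```

```bash
python3 -c "
from h import *
s=state();print(s['qd'].__abs__().max() if hasattr(s['qd'],'max') else max(map(abs,s['qd'])),s['contact_force'])
print(hand_in())"
```

```text
0.0017820265525302816 [-0.46703041  0.51071018  0.63460113]
the job is handed in; nothing more can be done
None
```

The caddy is set out and the job was handed in at about 52 s on the robot's clock, of the 150 s allowed. `hand_in()` gave no verdict, so the results below come from my last camera checks.

- **Bottles and vial:** I carried the oil vial, stain bottle and buffer bottle by their caps into their collars. All three look upright and sunk in their collars.
- **Position of the bottles and vial:** The top camera put them 3 to 5 mm from the collar axes (limit 9 mm), mostly off in the same direction. The trained networks' figures were further out for some items, up to about 17 mm for the buffer bottle. They give the middle of the visible surface, not the centre. A seated item cannot be more than about 5 mm off in its bore.
- **Slide box:** It lies inside the bay rim with its long side along the row and looks flat. I measured it about 4 mm off centre (limit 10 mm).
- **Lancet box:** I set it down on the worktop while I moved the slide box, then put it back on the kit box. It is about 3 mm off centre (limit 15 mm) and about 1.5 degrees off square (limit 15 degrees). This rests on the top camera alone, because the arm hid the pile from the scene camera and the network found neither box there.
- **Kit box:** It measured within about 1 mm of where it started.
- **Arm:** It ended open and clear of everything, at rest, with no real contact force.

I did not measure final heights; that everything is right down on its floor is judged from the pictures and the tool heights at release.

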